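# Set out a cabinet door frame in the sash clamps for gluing

### The job

Set this small cabinet door out dry on the two clamp bars, ready for gluing: the stile with the hinge cups across both bars at the blue-taped end, the plain stile across them at the yellow-taped end, and between the stiles the narrow top rail on the robot's left-hand bar and the broad bottom rail on its right-hand bar. Keep the drilled faces up, everything square, the rails' outer edges flush with the stile ends and the joints closed to within a few millimetres. Leave the glue bottle and the pencil pot undisturbed.

Things in the scene. Friction and masses are not known exactly. Their poses are not given: they have to be found in the camera images.
- clamps: Two fixed aluminium sash clamps, bars along x, red screw handles at +x. Origin on the bench midway between the jaw faces (x = -140 and +140 mm); x about away from the robot, y to its left. Bars 36 mm wide, tops 28 mm up; left bar at y = +109, right bar at y = -97.5 mm, so rails flush with stiles centred on y = 0 lie over the bars. Blue jaws 44 mm wide, 76 mm tall, do not move; closed frame 226 mm.
- blue_tape: Strip of blue masking tape, 25 x 110 mm, flat on the bench between the two bars, just beyond the jaw line at one end of the clamps (155 mm from the clamps' origin along their x, either the near or the far end): the hinge side of the door. Origin at its centre.
- yellow_tape: The same in yellow, at the other end: the handle side of the door.
- hinge_stile: Hinge stile: 260 x 48 x 22 mm, with two round hinge cups, 35 mm across and 12 mm deep, in its upper face 85 mm either side of the middle; about 0.17 kg; oak, 22 mm thick; origin at the centre of its underside, x along its length, z up; it looks the same turned half round.
- handle_stile: Plain stile: 260 x 48 x 22 mm, with only two tiny handle-screw holes 48 mm either side of the middle; about 0.18 kg; oak, 22 mm thick; origin at the centre of its underside, x along its length, z up; it looks the same turned half round.
- top_rail: Top rail, the narrow one: 130 x 42 x 22 mm, two dark pocket-screw slots at each end of its upper face; about 0.08 kg; oak, 22 mm thick; origin at the centre of its underside, x along its length, z up; it looks the same turned half round.
- bottom_rail: Bottom rail, the broad one: 130 x 65 x 22 mm, three dark pocket-screw slots at each end of its upper face; about 0.13 kg; oak, 22 mm thick; origin at the centre of its underside, x along its length, z up; it looks the same turned half round.
- glue_bottle: White glue bottle with an orange cap and yellow label, 60 mm across, 165 mm tall, standing loose on the far left of the parts. Origin at the centre of its foot. Leave alone.
- pencil_pot: Steel pot of pencils, 72 mm across, 168 mm tall with the pencils, standing loose on the far right of the parts. Origin at the centre of its foot. Leave alone.

How it is judged:
By the outcome, as a careful person would: the job done as asked, in the order asked, and still so for the second after the job is handed in, with the robot touching nothing.
It also fails if it takes over 102 s, if anything falls off the work surface, if the arm or the gripper's body presses on something with over 40 N, if the wrist force passes 120 N, or if a joint passes its speed limit or range.

### The arm

A 6-joint arm with a two-finger parallel gripper is mounted at the origin on the work surface. World frame = base frame: x ahead of the robot, y to its left, z up, the work surface at z = 0. Lengths are in m, angles in rad, forces in N, time in s.
With the tool pointing down it reaches from about 0.35 to 0.975 m from the base axis. Payload 7.1 kg.
Tool frame: the origin (TCP) lies at the very end of the fingers, on their centre line; the grasp point (between the pads) lies 19 mm behind it; z points along the fingers, y is the line along which they close (so a half turn about z gives the same grasp; the last joint's range is limited). The gripper opens to 88 mm and grips with 3 to 60 N. Pads are 20 mm wide; open, the fingers measure 115 mm over their backs; the gripper's body (75 mm by 178 mm) begins 61 mm behind the grasp point.
Start: joints at [-1.133, 0.423, 1.63, -0, 1.089, -0.019], TCP at [0.276, -0.561, 0.223] pointing down, gripper open.
Joint ranges: [-3, 3], [-0.9, 2.11], [0.09, 2.58], [-1.31, 4.45], [0.11, 2.69], [-2.54, 2.54]. Speed limits (rad/s): [2.39, 2.39, 3.01, 3.14, 3.14, 3.14].

### API

Orientations are given as a unit quaternion [w, x, y, z].
In Python, from plant import state, eyes, order gives the robot as it stands.
- The arm moves only by the shell command python3 -m creep 'ROWS' [FORCE]. ROWS is JSON, a list of rows, each an object with "jaw": the finger opening in cm, from 0 to 8.78; "slide": the shift along the tool's x, y, z in cm, a list of three; "spin": the turn about the tool's z in degrees. A call has 1 to 10 rows; each row shifts and turns the commanded pose from where the row before left it, along the tool's axes as they then stand; what a row does not reach is not made up. A row lasts 1/12 s, in which the tool goes at most 41.7 mm and 7.16 degrees, less where a joint would pass 70% of its speed; a pose out of reach is approached as far as the arm can. A call with a gripper value outside its range is refused whole. The fingers move at their own pace and stop on an object; FORCE is the grip in N (left out, the last holds). Time passes only in rows, so rows that do not move let the fingers close. It gives the time, the measured TCP pose, the force, the opening and the grip force at its end, in the units of the state.
- state(): the state, without advancing time (a new reading comes with each control period).
- eyes.get_image(name): name is "scene" or "top"; returns (picture, depth): 480x640x3 uint8, blue, green, red; 480x640 float32, m along the optical axis (not along the pixel's ray), 0 where there is no reading.
- eyes.camera_params(name): a dict with "fx", "fy", "cx", "cy" (pixels), "k1" (the pictures are not rectified: a ray, as slopes to the right and down, at radius r is drawn at 1 + k1 r^2 times it, then the intrinsics apply), "R" (3x3) and "t" (3): a world point X has camera coordinates R X + t. Camera axes: x right, y down, z forward; pixel columns grow to the right and rows downward; lengths in m; the calibration is good to about 2 mm. A picture is of the moment at which its call begins. camera_params takes no time and is no camera call.
- order.hand_in(): hands the job in; it is judged then, once.
Trained networks look in the newest picture that a camera, given by its name, has taken for a name from the list of things; names that differ only in an ending like _2 or _b are one class to them, and where a whole thing is asked for, a point or a joint stands for the part that bears it (a point fixed in the world has none). Each returns a list of dicts, best first, with "score" (0 to 1); they miss things now and then, are a little off and sometimes report something else, mostly with a low value. They report only what shows in the picture. A call takes as long as a camera call.
- eyes.outline_of(camera, name): "pixels" (480x640 bool, what is visible of it).
- eyes.tip_of(camera, name): "at" ([x, y, z] in m, in the coordinates of the camera as it stood for that picture, good to about 4 mm: a listed point, or the origin of a listed thing).
The state is a dict: "time": time; "joint_pos": joint angles; "joint_vel": joint speeds; "tau": joint torques, N m; "eef_pos": TCP position; "ee_rot": TCP orientation; "ft_force": force on the tool from outside, world axes, zero at the start; "moment": the same for the moment, N m; "grip_width": opening from 0.0 (shut) to 1.0 (fully open); "finger_force": force on a finger pad.
Only numpy, scipy, OpenCV 4.12 (cv2) and the standard library are available. Lean on these libraries where they do the work, as an engineer would, in place of code of your own. Each camera call takes 0.05 s, during which the arm holds its last target. There are 200 camera calls.

## Working session

There is one attempt and no reset: what is moved stays moved. The work goes in short steps, Python scripts to look and compute and a shell command to move; the robot and the scene stay as the last step left them, time stands still between calls to the robot, and variables do not carry over. Pictures are saved under pics/ and viewed, at most 14 in all, crops included, and the job is handed in when it is done.

```bash
ls && mkdir -p pics
python3 - <<'E'
from plant import state, eyes, order
import cv2
for n in ("scene","top"):
    im,d=eyes.get_image(n); cv2.imwrite(f"pics/{n}0.png",im)
    p=eyes.camera_params(n); print(n,p)
s=state(); print(s)
E
```

```text
pics
scene {'fx': 547.6343542519049, 'fy': 547.6343542519049, 'cx': 324.06578911599354, 'cy': 247.05712483069397, 'k1': -0.07403673057309366, 'R': array([[ 0.56628637,  0.82408143, -0.01447532],
       [ 0.69393848, -0.48618477, -0.53110616],
       [-0.44471241,  0.2907132 , -0.84718163]]), 't': array([-0.33319075, -0.37704718,  1.55816834])}
top {'fx': 467.25276517234823, 'fy': 467.25276517234823, 'cx': 316.7501162318561, 'cy': 242.33229964646057, 'k1': -0.0856014601561215, 'R': array([[-3.04019368e-02, -9.99532516e-01, -3.23612264e-03],
       [-9.96055763e-01,  3.05658777e-02, -8.32985213e-02],
       [ 8.33584955e-02,  6.90922224e-04, -9.96519385e-01]]), 't': array([0.01104332, 0.57096424, 0.9684101 ])}
{'time': 0.1, 'joint_pos': array([-1.13300226e+00,  4.23774371e-01,  1.63056921e+00, -1.56871392e-05,
        1.08863002e+00, -1.90454354e-02]), 'joint_vel': array([ 2.69832691e-04, -5.50404440e-04, -1.26600032e-03,  2.21703190e-03,
        2.23221206e-03,  5.04767148e-05]), 'tau': array([ 8.82968288e-05, -5.45614064e+01, -2.74323732e+01,  6.45070220e-02,
        1.88561023e-02, -7.31667569e-05]), 'eef_pos': array([ 0.27548214, -0.56046611,  0.22199066]), 'ee_rot': array([-6.73947664e-04,  9.74024383e-01,  2.26442098e-01, -1.50308005e-04]), 'ft_force': array([ 0.90585454,  1.25555397, -0.29931777]), 'moment': array([ 0.02340193, -0.02514109,  0.04424525]), 'finger_force': 0.0, 'grip_width': 1.000414763907834}
```

View pics/top0.png

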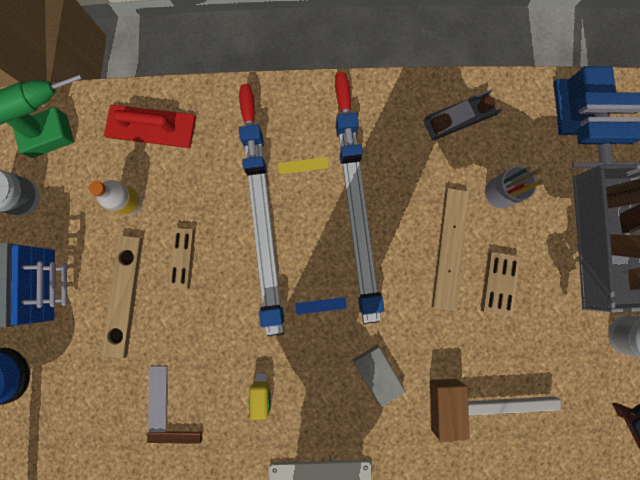

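View pics/scene0.png

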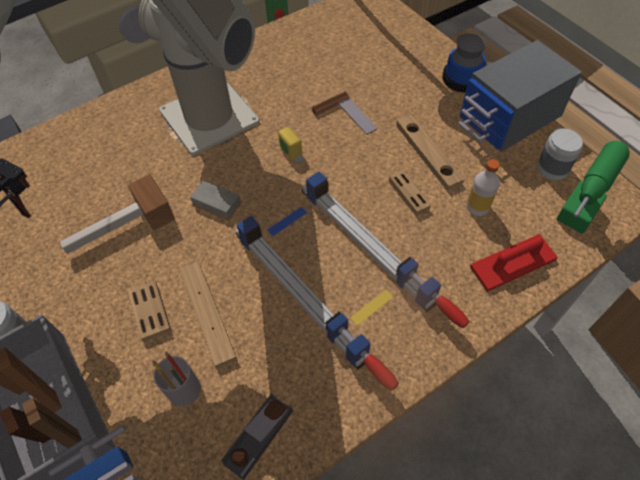

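The top picture shows the parts lying flat: hinge stile (125,295), top rail (181,257), plain stile (452,248) and bottom rail (501,280). The bars run from (272,320) to (254,160) and from (372,305) to (349,150). Blue tape is at the near end (320,305) and yellow at the far end (303,165). The scene view agrees.

```bash
cat > h.py <<'E'
from plant import state, eyes, order
import numpy as np, cv2
def unproj(cam,uv,z):
    p=eyes.camera_params(cam); uv=np.asarray(uv,float).reshape(-1,2)
    d=(uv-[p['cx'],p['cy']])/[p['fx'],p['fy']]; s=d.copy()
    for _ in range(20): s=d/(1+p['k1']*(s**2).sum(1,keepdims=True))
    r=np.c_[s,np.ones(len(s))]@p['R']; c=-p['R'].T@p['t']
    return c+r*((z-c[2])/r[:,2])[:,None]
def proj(cam,X):
    p=eyes.camera_params(cam); c=np.atleast_2d(X)@p['R'].T+p['t']; s=c[:,:2]/c[:,2:]
    s=s*(1+p['k1']*(s**2).sum(1,keepdims=True)); return s*[p['fx'],p['fy']]+[p['cx'],p['cy']]
def world(cam,at):
    p=eyes.camera_params(cam); return p['R'].T@(np.asarray(at)-p['t'])
def rect(cam,mask,z):
    c,_=cv2.findContours(mask.astype(np.uint8),cv2.RETR_EXTERNAL,cv2.CHAIN_APPROX_NONE)
    c=max(c,key=cv2.contourArea)[:,0]; w=unproj(cam,c,z)[:,:2]*1000
    (x,y),(a,b),t=cv2.minAreaRect(w.astype(np.float32))
    if a<b: a,b,t=b,a,t+90
    return x,y,a,b,(t+90)%180-90
def phi():
    w,x,y,z=state()['ee_rot']; return np.degrees(np.arctan2(2*(x*y+w*z),1-2*(y*y+z*z)))
def go(x,y,z,f):
    "moves (cm, deg): spin first, then slide"
    s=state(); e=s['eef_pos']*100; dx,dy=x/10-e[0],y/10-e[1]; a=np.radians(f)
    print('spin %.1f slide x %.2f y %.2f z %.2f'%((phi()-f+180)%360-180,dx*np.cos(a)+dy*np.sin(a),dx*np.sin(a)-dy*np.cos(a),e[2]-z/10),'| t %.1f'%s['time'])
E
python3 - <<'E'
from h import *
for cam in("top","scene"):
    im,d=eyes.get_image(cam)
    for n in("hinge_stile","handle_stile","top_rail","bottom_rail"):
        o=eyes.outline_of(cam,n)
        if not o: print(cam,n,'none');continue
        m=o[0]['pixels']; vs=np.argwhere(m); z=d[m];z=z[z>0]
        p=eyes.camera_params(cam)
        print(cam,n,round(o[0]['score'],2),np.round(rect(cam,m,0.022),1))
    for n in("clamps","blue_tape","yellow_tape","glue_bottle","pencil_pot"):
        o=eyes.tip_of(cam,n); print(cam,n,[(round(q['score'],2),np.round(world(cam,q['at'])*1000,1)) for q in o[:1]])
    o=eyes.outline_of(cam,'clamps')
    for q in o[:1]: np.save(f'clamp_{cam}.npy',q['pixels'])
    for n in("blue_tape","yellow_tape"):
        o=eyes.outline_of(cam,n)
        if o: print(n,np.round(rect(cam,o[0]['pixels'],0),1))
    np.save(f'd_{cam}.npy',d)
    # depth check
    for n,uv in(("bench",(220,220)),): pass
print(phi())
E
```

```text
top hinge_stile 0.69 [467.7 415.2 259.5  57.9  -8.5]
top handle_stile 0.7 [ 550.4 -290.3  260.3   55.8  -10. ]
top top_rail 0.7 [546.3 283.1 127.4  48.8  -5.3]
top bottom_rail 0.66 [ 470.5 -396.1  130.3   72.1  -10.8]
top clamps []
top blue_tape [(0.96, array([440.5, -10.4,   2.3]))]
top yellow_tape [(0.92, array([744.2,  14.9,   1.9]))]
top glue_bottle [(0.69, array([6.778e+02, 4.089e+02, 5.000e-01]))]
top pencil_pot [(0.71, array([ 6.734e+02, -4.178e+02, -5.000e-01]))]
blue_tape [436.3  -9.6 110.   27.1 -83.4]
yellow_tape [743.1  19.  106.1  25.8 -84.3]
scene hinge_stile none
scene handle_stile 0.59 [ 559.  -295.7  270.    51.1   -9.8]
scene top_rail 0.89 [557.4 279.3 137.5  51.4  -6. ]
scene bottom_rail 0.93 [ 482.4 -399.9  140.9   67.4  -11.6]
scene clamps []
scene blue_tape [(0.74, array([439.4, -11.8,  -2.2]))]
scene yellow_tape [(0.79, array([7.511e+02, 1.540e+01, 4.000e-01]))]
scene glue_bottle [(0.96, array([679.4, 409. ,  -1.2]))]
scene pencil_pot [(0.61, array([ 6.723e+02, -4.192e+02, -4.000e-01]))]
blue_tape [443.5 -11.4 110.8  28.  -85.2]
yellow_tape [748.   17.9 108.9  27.7 -83.4]
26.17235210626048
```

```bash
cat >> h.py <<'E'
SZ=dict(hinge_stile=(260,48),handle_stile=(260,48),top_rail=(130,42),bottom_rail=(130,65))
from scipy.optimize import minimize
def boxmask(cam,x,y,t,L,W,z0,h=22,S=4):
    a=np.radians(t); u=np.array([np.cos(a),np.sin(a)]); v=np.array([-u[1],u[0]])
    P=[np.r_[np.array([x,y])+i*L/2*u+j*W/2*v,z]/1000 for i in(-1,1) for j in(-1,1) for z in(z0,z0+h)]
    hull=cv2.convexHull(proj(cam,P).astype(np.float32))
    m=np.zeros((480,640),np.uint8); cv2.fillConvexPoly(m,np.round(hull*256).astype(np.int32),255,cv2.LINE_AA,8); return m/255.
def fit(masks,n,z0,x0):
    def f(q): return sum(1-np.minimum(b:=boxmask(c,*q,*SZ[n],z0),m).sum()/np.maximum(b,m).sum() for c,m in masks.items())
    r=minimize(f,x0,method='Nelder-Mead',options=dict(initial_simplex=np.array(x0)+np.array([[0,0,0],[8,0,0],[0,8,0],[0,0,4]]),xatol=.05,fatol=1e-5))
    return r.x,r.fun
def find(n,z0,x0,cams=("top","scene"),take=True):
    out={}
    for c in cams:
        if take: eyes.get_image(c)
        o=[q for q in eyes.outline_of(c,n)]
        if o: 
            m=o[0]['pixels']; r,e=fit({c:m},n,z0,x0); out[c]=m; print(n,c,round(o[0]['score'],2),np.round(r,1),'1-IoU %.3f'%e)
    if out: r,e=fit(out,n,z0,x0); print(n,'both',np.round(r,1),round(e,3)); return r
E
python3 - <<'E'
from h import *
G=dict(hinge_stile=(467,415,-8.5),handle_stile=(555,-293,-10),top_rail=(552,281,-5.6),bottom_rail=(476,-398,-11))
for n,g in G.items(): find(n,0,g)
# clamps from depth
d=np.load('d_top.npy'); p=eyes.camera_params('top')
v,u=np.mgrid[:480,:640]; uv=np.c_[u.ravel(),v.ravel()]
w0=unproj('top',uv,0.0); c=-p['R'].T@p['t']; r=w0-c
zc=(w0@p['R'].T+p['t'])[:,2]; X=(c+r*(d.ravel()/zc)[:,None])*1000; X[d.ravel()==0]=np.nan
Z=X[:,2]; ben=(abs(X[:,0]-500)<60)&(abs(X[:,1]-190)<30); print('bench z',np.nanmedian(Z[ben]),np.nanstd(Z[ben]))
a=np.radians(5); o=np.array([593,2.7])
q=X[:,:2]-o; xl=q[:,0]*np.cos(a)+q[:,1]*np.sin(a); yl=-q[:,0]*np.sin(a)+q[:,1]*np.cos(a)
for s in(109,-97.5):
    for x0 in range(-120,121,40):
        k=(abs(xl-x0)<15)&(abs(yl-s)<40)&(Z>18)&(Z<38); kk=yl[k]
        print(s,x0,k.sum(),'y med %.1f'%np.median(kk),'rng %.1f %.1f'%tuple(np.percentile(kk,[3,97])),'z %.1f'%np.median(Z[k]))
    j=(abs(yl-s)<15)&(Z>65)&(Z<85)
    for sg in(-1,1):
        e=xl[j&(xl*sg>100)&(abs(xl)<175)]; print('jaw',sg,len(e),np.percentile(e,[3,50,97]).round(1))
im=cv2.imread('pics/top0.png')[60:340,220:400]; cv2.imwrite('pics/crop1.png',cv2.resize(im,None,fx=2.1,fy=2.1,interpolation=cv2.INTER_CUBIC))
E
```

```text
hinge_stile top 0.75 [469.3 420.1  -8.5] 1-IoU 0.071
hinge_stile scene 0.95 [472.  418.5  -8.5] 1-IoU 0.054
hinge_stile both [470.4 419.3  -8.6] 0.131
handle_stile top 0.64 [ 549.6 -294.5   -9.8] 1-IoU 0.070
handle_stile scene 0.96 [ 553.  -295.2   -9.7] 1-IoU 0.087
handle_stile both [ 551.4 -295.1   -9.6] 0.163
top_rail top 0.8 [548.2 286.6  -5.3] 1-IoU 0.104
top_rail scene 0.83 [550.2 284.4  -6.3] 1-IoU 0.095
top_rail both [549.2 286.2  -5. ] 0.208
bottom_rail top 0.8 [ 469.3 -399.4  -10.1] 1-IoU 0.105
bottom_rail scene 0.88 [ 475.9 -400.3   -9.8] 1-IoU 0.084
bottom_rail both [ 473.3 -400.1  -10.4] 0.207
bench z -0.40586474538084616 1.8201421116106205
109 -120 249 y med 104.5 rng 87.4 121.3 z 27.9
109 -80 249 y med 104.5 rng 87.6 122.1 z 27.6
109 -40 246 y med 104.4 rng 87.7 122.0 z 27.3
109 0 239 y med 105.2 rng 88.3 122.4 z 27.5
109 40 241 y med 105.7 rng 88.7 122.9 z 27.4
109 80 236 y med 105.9 rng 89.0 123.3 z 27.4
109 120 231 y med 106.5 rng 89.2 123.4 z 27.3
jaw -1 243 [-174.1 -158.9 -143.6]
jaw 1 198 [137.6 150.4 164.2]
-97.5 -120 248 y med -101.1 rng -118.4 -84.2 z 27.6
-97.5 -80 248 y med -100.9 rng -118.3 -83.7 z 27.3
-97.5 -40 246 y med -100.6 rng -117.9 -83.7 z 27.4
-97.5 0 242 y med -100.5 rng -117.7 -83.5 z 27.5
-97.5 40 238 y med -100.1 rng -117.3 -83.1 z 27.3
-97.5 80 234 y med -100.1 rng -117.2 -83.2 z 27.3
-97.5 120 234 y med -99.6 rng -117.3 -82.9 z 27.4
jaw -1 253 [-173.9 -158.4 -142.7]
jaw 1 198 [138.8 151.8 165.3]
```

View pics/crop1.png

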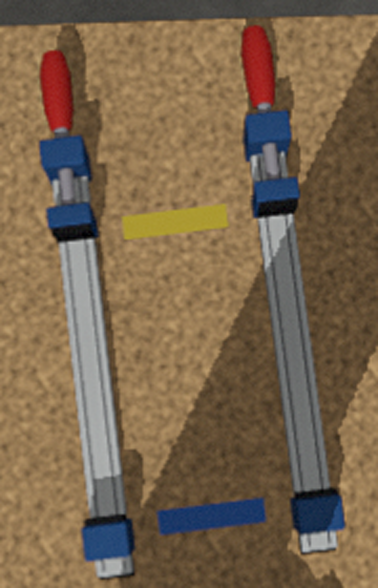

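The crop shows both bars clear, with the near jaws at the blue tape. From depth, the clamp frame is at about (591, -1) mm with a heading of 5.4°. First, the hinge stile.

```bash
python3 -m creep '[{"jaw":8.5,"slide":[0,0,0],"spin":-7},{"jaw":8.5,"slide":[0,0,0],"spin":-7},{"jaw":8.5,"slide":[0,0,0],"spin":-7},{"jaw":8.5,"slide":[0,0,0],"spin":-7},{"jaw":8.5,"slide":[0,0,0],"spin":-7},{"jaw":8.5,"slide":[0,0,0],"spin":-7},{"jaw":8.5,"slide":[0,0,0],"spin":-7},{"jaw":8.5,"slide":[0,0,0],"spin":-7},{"jaw":8.5,"slide":[0,0,0],"spin":-7},{"jaw":8.5,"slide":[0,0,0],"spin":-7}]' 30 && python3 -m creep '[{"jaw":8.5,"slide":[0,0,0],"spin":-7},{"jaw":8.5,"slide":[0,0,0],"spin":-7},{"jaw":8.5,"slide":[0,0,0],"spin":-7},{"jaw":8.5,"slide":[0,0,0],"spin":-7},{"jaw":8.5,"slide":[0,0,0],"spin":-7},{"jaw":8.5,"slide":[0,0,0],"spin":-7},{"jaw":8.5,"slide":[0,0,0],"spin":-7},{"jaw":8.5,"slide":[0,0,0],"spin":-7},{"jaw":8.5,"slide":[0,0,0],"spin":-7},{"jaw":8.5,"slide":[0,0,0],"spin":-7}]' && python3 -c "
from h import *
print(phi(),state()['joint_pos']); go(470.5,419.5,60,171.4)"
```

```text
time: 3.03
eef_pos: [0.2757, -0.5609, 0.2227]
ee_rot: [0.0, 0.666, 0.746, -0.0]
ft_force: [-0.8, -0.1, 0.1]
grip_width: 0.97
finger_force: 0.0
time: 3.87
eef_pos: [0.2757, -0.5609, 0.2227]
ee_rot: [-0.0, 0.117, 0.993, 0.0]
ft_force: [0.9, 0.2, 0.4]
grip_width: 0.968
finger_force: 0.0
166.51986307583203 [-1.13298685e+00  4.23120686e-01  1.62990027e+00  1.21132287e-05
  1.08860243e+00 -2.46851602e+00]
spin -4.9 slide x -4.60 y 99.85 z 16.27 | t 3.9
```

```bash
python3 -m creep '[{"jaw":8.5,"slide":[0.16,4,0],"spin":0},{"jaw":8.5,"slide":[0.16,4,0],"spin":0},{"jaw":8.5,"slide":[0.16,4,0],"spin":0},{"jaw":8.5,"slide":[0.16,4,0],"spin":0},{"jaw":8.5,"slide":[0.16,4,0],"spin":0},{"jaw":8.5,"slide":[0.16,4,0],"spin":0},{"jaw":8.5,"slide":[0.16,4,0],"spin":0},{"jaw":8.5,"slide":[0.16,4,0],"spin":0},{"jaw":8.5,"slide":[0.16,4,0],"spin":0},{"jaw":8.5,"slide":[0.16,4,0],"spin":0}]' && python3 -m creep '[{"jaw":8.5,"slide":[0.16,4,0],"spin":0},{"jaw":8.5,"slide":[0.16,4,0],"spin":0},{"jaw":8.5,"slide":[0.16,4,0],"spin":0},{"jaw":8.5,"slide":[0.16,4,0],"spin":0},{"jaw":8.5,"slide":[0.16,4,0],"spin":0},{"jaw":8.5,"slide":[0.16,4,0],"spin":0},{"jaw":8.5,"slide":[0.16,4,0],"spin":0},{"jaw":8.5,"slide":[0.16,4,0],"spin":0},{"jaw":8.5,"slide":[0.16,4,0],"spin":0},{"jaw":8.5,"slide":[0.16,4,0],"spin":0}]' && python3 -m creep '[{"jaw":8.5,"slide":[0.16,4,0],"spin":0},{"jaw":8.5,"slide":[0.16,4,0],"spin":0},{"jaw":8.5,"slide":[0.16,4,0],"spin":0},{"jaw":8.5,"slide":[0.16,4,0],"spin":0},{"jaw":8.5,"slide":[0,3.8,0],"spin":0},{"jaw":8.5,"slide":[0,0,2],"spin":-4.9},{"jaw":8.5,"slide":[0,0,4],"spin":0},{"jaw":8.5,"slide":[0,0,4],"spin":0},{"jaw":8.5,"slide":[0,0,4],"spin":0},{"jaw":8.5,"slide":[0,0,0],"spin":0}]' && python3 -c "
from h import *
print(phi(),state()['joint_pos']); go(470.5,419.5,3.5,171.4)"
```

```text
time: 4.7
eef_pos: [0.3558, -0.167, 0.223]
ee_rot: [0.0, 0.121, 0.993, -0.0]
ft_force: [1.1, 0.1, -0.7]
grip_width: 0.966
finger_force: 0.0
time: 5.53
eef_pos: [0.4358, 0.2259, 0.2229]
ee_rot: [0.0, 0.12, 0.993, 0.0]
ft_force: [1.2, -0.4, 0.2]
grip_width: 0.969
finger_force: 0.0
time: 6.37
eef_pos: [0.4725, 0.4139, 0.0749]
ee_rot: [-0.005, 0.078, 0.997, -0.005]
ft_force: [-1.8, -0.5, -0.2]
grip_width: 0.97
finger_force: 0.0
171.08288929080413 [ 7.00364212e-01  6.21822447e-01  1.69344410e+00  3.22354055e-06
  8.39452587e-01 -7.14843993e-01]
spin -0.3 slide x 0.29 y 0.53 z 7.14 | t 6.4
```

```bash
python3 -m creep '[{"jaw":8.5,"slide":[0,0,0],"spin":0},{"jaw":8.5,"slide":[0,0,0],"spin":0},{"jaw":8.5,"slide":[0,0,0],"spin":0}]' && python3 -c "
from h import *
print(phi()); go(470.5,419.5,3.5,171.4)"
```

```text
time: 6.62
eef_pos: [0.4786, 0.4187, 0.0858]
ee_rot: [0.002, 0.078, 0.997, 0.002]
ft_force: [0.3, 0.5, -0.3]
grip_width: 0.972
finger_force: 0.0
171.06145833035075
spin -0.3 slide x 0.82 y -0.04 z 8.23 | t 6.6
```

```bash
python3 -m creep '[{"jaw":8.5,"slide":[0,0,0],"spin":0},{"jaw":8.5,"slide":[0,0,0],"spin":0},{"jaw":8.5,"slide":[0,0,0],"spin":0},{"jaw":8.5,"slide":[0,0,0],"spin":0}]' && python3 -c "
from h import *
print(phi()); go(470.5,419.5,3.5,171.4)"
```

```text
time: 6.95
eef_pos: [0.4773, 0.4176, 0.0837]
ee_rot: [0.001, 0.078, 0.997, 0.001]
ft_force: [-0.1, 0.6, 0.2]
grip_width: 0.968
finger_force: 0.0
171.06813157460604
spin -0.3 slide x 0.70 y 0.08 z 8.02 | t 7.0
```

```bash
python3 -m creep '[{"jaw":8.5,"slide":[0.7,0.08,3],"spin":-0.3},{"jaw":8.5,"slide":[0,0,2.5],"spin":0},{"jaw":8.5,"slide":[0,0,1.5],"spin":0},{"jaw":8.5,"slide":[0,0,1],"spin":0},{"jaw":8.5,"slide":[0,0,0],"spin":0},{"jaw":4,"slide":[0,0,0],"spin":0},{"jaw":4,"slide":[0,0,0],"spin":0},{"jaw":4,"slide":[0,0,0],"spin":0},{"jaw":4,"slide":[0,0,0],"spin":0},{"jaw":4,"slide":[0,0,0],"spin":0}]' 30 && python3 -m creep '[{"jaw":4,"slide":[0,0,0],"spin":0},{"jaw":4,"slide":[0,0,0],"spin":0},{"jaw":4,"slide":[0,0,0],"spin":0}]' && python3 -c "
from h import *
print(phi()); go(470.5,419.5,3.5,171.4); find('hinge_stile',0,(470,419,-8.6))"
```

```text
time: 7.78
eef_pos: [0.4704, 0.4194, 0.0032]
ee_rot: [0.0, 0.075, 0.997, 0.0]
ft_force: [0.1, 0.1, 0.7]
grip_width: 0.62
finger_force: 0.0
time: 8.03
eef_pos: [0.4702, 0.4191, 0.003]
ee_rot: [0.0, 0.075, 0.997, -0.0]
ft_force: [-0.1, -1.2, 4.4]
grip_width: 0.543
finger_force: 30.0
171.37827386588654
spin -0.0 slide x -0.02 y 0.04 z -0.05 | t 8.0
hinge_stile top 0.62 [469.4 420.6  -8.8] 1-IoU 0.306
hinge_stile scene 0.98 [472.  421.5  -9.7] 1-IoU 0.414
hinge_stile both [470.3 420.6  -8.8] 0.727
```

```bash
python3 -m creep '[{"jaw":4,"slide":[0,0,-1],"spin":0},{"jaw":4,"slide":[0,0,-3],"spin":0},{"jaw":4,"slide":[0,0,-3],"spin":0},{"jaw":4,"slide":[0,0,-3],"spin":3},{"jaw":4,"slide":[0,0,-2],"spin":7},{"jaw":4,"slide":[0,0,0],"spin":7},{"jaw":4,"slide":[0,0,0],"spin":7},{"jaw":4,"slide":[0,0,0],"spin":7},{"jaw":4,"slide":[0,0,0],"spin":7},{"jaw":4,"slide":[0,0,0],"spin":7}]' && python3 -m creep '[{"jaw":4,"slide":[0,0,0],"spin":7},{"jaw":4,"slide":[0,0,0],"spin":7},{"jaw":4,"slide":[0,0,0],"spin":7},{"jaw":4,"slide":[0,0,0],"spin":7},{"jaw":4,"slide":[0,0,0],"spin":5},{"jaw":4,"slide":[0,0,0],"spin":3},{"jaw":4,"slide":[0,0,0],"spin":2},{"jaw":4,"slide":[0,0,0],"spin":0},{"jaw":4,"slide":[0,0,0],"spin":0}]' && python3 -c "
from h import *
print(phi()); go(500.8,-9.3,35,95.4)"
```

```text
time: 9.07
eef_pos: [0.47, 0.4193, 0.123]
ee_rot: [-0.0, 0.454, 0.891, 0.0]
ft_force: [-0.7, 0.1, -1.6]
grip_width: 0.544
finger_force: 30.0
time: 9.82
eef_pos: [0.4632, 0.4133, 0.1194]
ee_rot: [0.0, 0.715, 0.699, -0.01]
ft_force: [-15.0, -14.0, -0.5]
grip_width: 0.612
finger_force: 35.9
88.6531241959442
spin -6.7 slide x -42.43 y -0.23 z 8.44 | t 9.8
```

Run:
```python
from h import *
for n in("scene","top"):
    im,d=eyes.get_image(n); cv2.imwrite(f"pics/{n}1.png",im)
```

```text
(no output)
```

View pics/scene1.png

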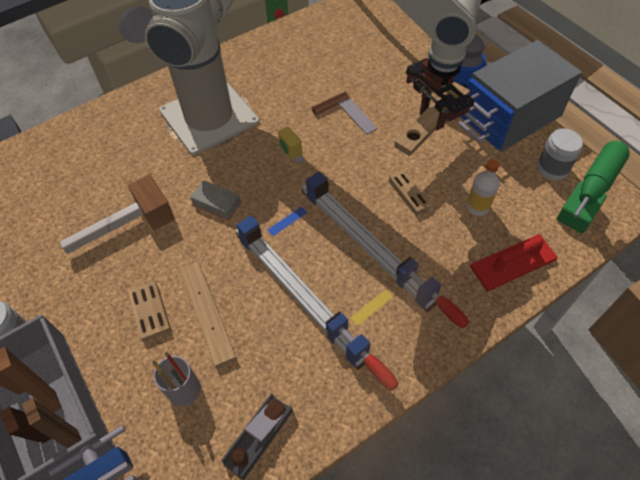

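View pics/top1.png

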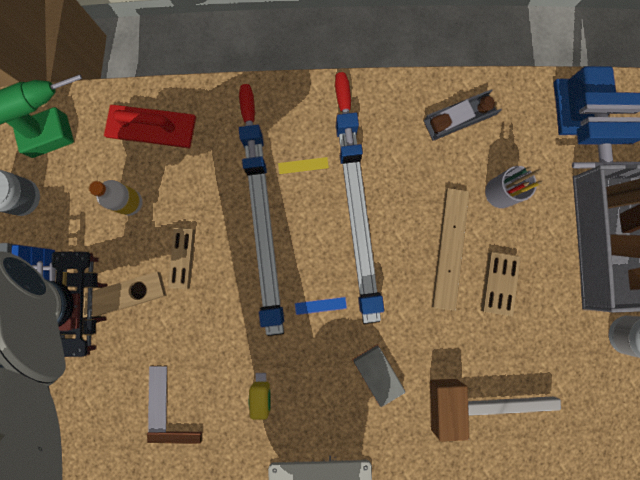

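The scene and top views show the stile's outer end, at about (480,115) in the scene, against the squeeze clamps hung on the blue box. It has turned a little in the grip, with its cup end at (140,290) in the top view. I'll move it straight off to the robot's right, then measure it.

```bash
python3 -m creep '[{"jaw":4,"slide":[-1,0,0],"spin":0},{"jaw":4,"slide":[-2,0,0],"spin":0},{"jaw":4,"slide":[-3,0,0],"spin":0},{"jaw":4,"slide":[-3,0,0],"spin":0},{"jaw":4,"slide":[-4,0,0],"spin":0},{"jaw":4,"slide":[-4,0,0],"spin":0},{"jaw":4,"slide":[-4,0,0],"spin":0},{"jaw":4,"slide":[-2,0,0],"spin":0},{"jaw":4,"slide":[0,0,0],"spin":0},{"jaw":4,"slide":[0,0,0],"spin":0}]' 40
python3 - <<'E'
from h import *
print(phi()); im,d=eyes.get_image("scene"); e=state()['eef_pos']
u,v=proj("scene",e)[0]; u,v=int(u),int(v); print(u,v)
c=im[max(v-110,0):v+110,max(u-140,0):u+140]; cv2.imwrite('pics/s2.png',cv2.resize(c,None,fx=2.5,fy=2.5,interpolation=cv2.INTER_CUBIC))
E
```

```text
time: 10.75
eef_pos: [0.4638, 0.1887, 0.1231]
ee_rot: [-0.0, 0.718, 0.696, 0.0]
ft_force: [0.7, 0.3, -0.8]
grip_width: 0.599
finger_force: 35.6
88.22736578802399
359 157
```

View pics/s2.png

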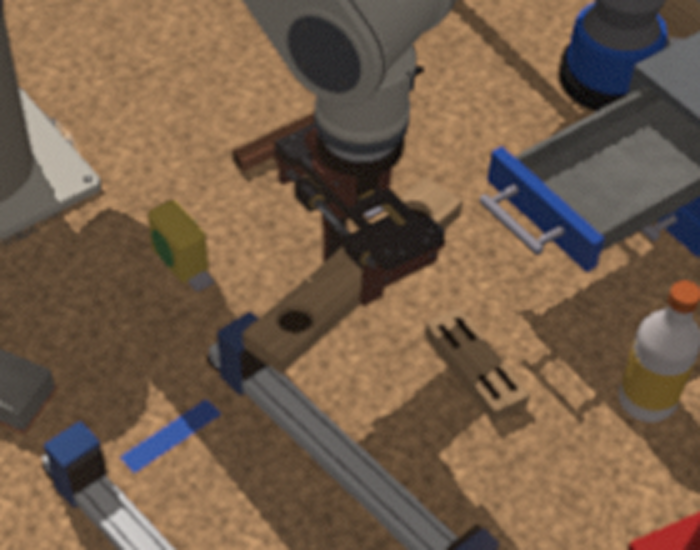

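The crop shows the stile held and free at (330,290). The hang-up also pulled a drawer of the blue box out; its front is at about (545,210). I'll measure how the stile sits in the grip.

Run:
```python
from h import *
im,d=eyes.get_image("top")
o=eyes.outline_of("top","hinge_stile"); print([round(q['score'],2) for q in o])
m=o[0]['pixels']; 
c,_=cv2.findContours(m.astype(np.uint8),cv2.RETR_EXTERNAL,cv2.CHAIN_APPROX_NONE)
e=state()['eef_pos']*1000
for k in c:
    if cv2.contourArea(k)<60: continue
    b=cv2.boxPoints(cv2.minAreaRect(k.astype(np.float32))); zz=d[m]; 
    w=unproj("top",b,.140)*1000; print(cv2.contourArea(k),np.round(b).tolist(),'rel TCP',np.round(w[:,:2]-e[:2],0).tolist())
    mm=np.zeros_like(m,np.uint8); cv2.drawContours(mm,[k],-1,1,-1); mm=cv2.erode(mm,np.ones((3,3)))>0
    p=eyes.camera_params('top'); v,u=np.nonzero(mm&(d>0)); w0=unproj('top',np.c_[u,v],0); C=-p['R'].T@p['t']
    X=(C+(w0-C)*(d[v,u]/((w0@p['R'].T+p['t'])[:,2]))[:,None])*1000
    A=np.c_[X[:,:2]-e[:2],np.ones(len(X))]; s=np.linalg.lstsq(A,X[:,2],rcond=None)[0]; print('plane',s.round(3))
u,v=proj("top",e/1000)[0]; print(u,v)
crop=im[int(v)-85:int(v)+85,int(u)-110:int(u)+110]; cv2.imwrite('pics/t2.png',cv2.resize(crop,None,fx=3,fy=3,interpolation=cv2.INTER_CUBIC))
# drawer front extents by depth
v,u=np.mgrid[200:400,0:150]; v=v.ravel();u=u.ravel(); w0=unproj('top',np.c_[u,v],0)
X=(C+(w0-C)*(d[v,u]/((w0@p['R'].T+p['t'])[:,2]))[:,None])*1000
k=(X[:,2]>25)&(X[:,0]>350)&(X[:,0]<650)&(d[v,u]>0); print('box', X[k].min(0).round(),X[k].max(0).round(), np.percentile(X[k],[2,98],axis=0).round())
```

```text
[0.81]
1402.5 [[214.0, 286.0], [274.0, 271.0], [280.0, 296.0], [221.0, 311.0]] rel TCP [[22.0, -3.0], [47.0, -116.0], [-0.0, -126.0], [-25.0, -14.0]]
plane [-3.60000e-02  5.10000e-02  1.40008e+02]
214.9573256692771 297.11743218375796
box [350. 148.  26.] [650. 687. 592.] [[386. 164. 101.]
 [570. 601. 573.]]
```

View pics/t2.png

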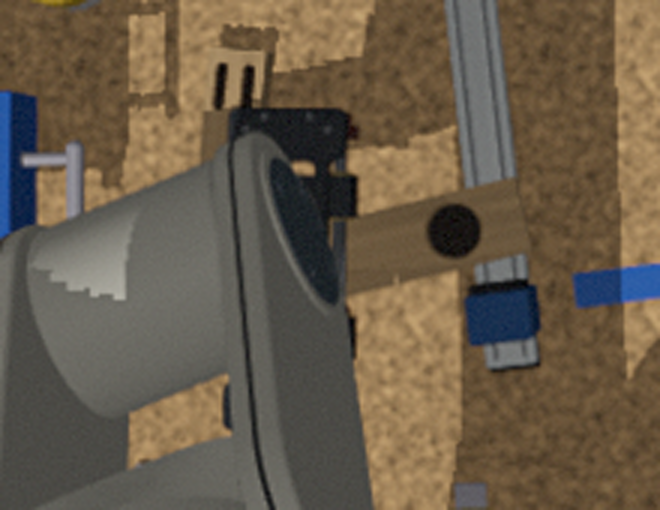

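The crop shows the stile turned about 14° in the pads, heading 102° against the tool's 88°, near level and about 7 mm off centre. I'll set it down on the bars and regrip it there.

```bash
python3 -m creep '[{"jaw":4,"slide":[0,0,0],"spin":4},{"jaw":4,"slide":[0,0,0],"spin":3.1},{"jaw":4,"slide":[-3.6,1.3,0],"spin":0},{"jaw":4,"slide":[-3.6,1.3,0],"spin":0},{"jaw":4,"slide":[-3.6,1.3,0],"spin":0},{"jaw":4,"slide":[-3.6,1.3,0],"spin":0},{"jaw":4,"slide":[-3,1,0],"spin":0},{"jaw":4,"slide":[-2,0.7,0],"spin":0},{"jaw":4,"slide":[0,0,0],"spin":0},{"jaw":4,"slide":[0,0,0],"spin":0}]' && python3 -m creep '[{"jaw":4,"slide":[0,0,2],"spin":0},{"jaw":4,"slide":[0,0,2],"spin":0},{"jaw":4,"slide":[0,0,2],"spin":0},{"jaw":4,"slide":[0,0,1.2],"spin":0},{"jaw":4,"slide":[0,0,0.8],"spin":0},{"jaw":4,"slide":[0,0,0],"spin":0},{"jaw":4,"slide":[0,0,0],"spin":0}]' && python3 -c "
from h import *
print(phi()); go(502,-14,38,81)"
```

```text
time: 11.73
eef_pos: [0.503, -0.0128, 0.1226]
ee_rot: [0.0, 0.759, 0.651, 0.0]
ft_force: [-0.5, 0.6, -1.0]
grip_width: 0.599
finger_force: 35.6
time: 12.32
eef_pos: [0.5024, -0.0118, 0.0426]
ee_rot: [-0.0, 0.758, 0.652, -0.0]
ft_force: [-0.5, 0.5, -1.7]
grip_width: 0.597
finger_force: 35.6
81.3551143553497
spin 0.4 slide x -0.22 y -0.00 z 0.46 | t 12.3
```

```bash
python3 -m creep '[{"jaw":4,"slide":[0,0,0.4],"spin":0},{"jaw":6.5,"slide":[0,0,0],"spin":0},{"jaw":8.5,"slide":[0,0,0],"spin":0},{"jaw":8.5,"slide":[0,0,0],"spin":0},{"jaw":8.5,"slide":[0,0,0],"spin":0},{"jaw":8.5,"slide":[0,0,0],"spin":0},{"jaw":8.5,"slide":[0,0,0.6],"spin":0},{"jaw":8.5,"slide":[0,0,0],"spin":-7},{"jaw":8.5,"slide":[0,0,0],"spin":-7},{"jaw":8.5,"slide":[0,0,0],"spin":0}]' 25 && python3 -m creep '[{"jaw":4,"slide":[0,0,0],"spin":0},{"jaw":4,"slide":[0,0,0],"spin":0},{"jaw":4,"slide":[0,0,0],"spin":0},{"jaw":4,"slide":[0,0,0],"spin":0},{"jaw":4,"slide":[0,0,0],"spin":0},{"jaw":4,"slide":[0,0,0],"spin":0},{"jaw":4,"slide":[0,0,0],"spin":0},{"jaw":4,"slide":[0,0,0],"spin":0}]'
python3 - <<'E'
from h import *
print(phi()); go(500.8,-9.3,33,95.4)
im,d=eyes.get_image("top"); cv2.imwrite('pics/t3.png',cv2.resize(im[100:380,200:480],None,fx=2.1,fy=2.1,interpolation=cv2.INTER_CUBIC))
find('hinge_stile',28,(501,-5,95.4))
E
```

```text
time: 13.15
eef_pos: [0.5022, -0.0129, 0.0323]
ee_rot: [-0.0, 0.672, 0.74, -0.0]
ft_force: [-0.1, -0.7, -0.4]
grip_width: 0.968
finger_force: 0.0
time: 13.82
eef_pos: [0.5024, -0.0129, 0.0327]
ee_rot: [0.0, 0.674, 0.739, 0.0]
ft_force: [0.6, 0.4, -0.4]
grip_width: 0.55
finger_force: 24.5
95.25918965505505
spin -0.1 slide x 0.37 y -0.13 z -0.03 | t 13.8
hinge_stile top 0.56 [498.3  -5.   92. ] 1-IoU 0.774
hinge_stile scene 0.74 [505.5  -5.6  91.9] 1-IoU 0.355
hinge_stile both [504.7  -5.5  92.2] 1.151
```

View pics/t3.png

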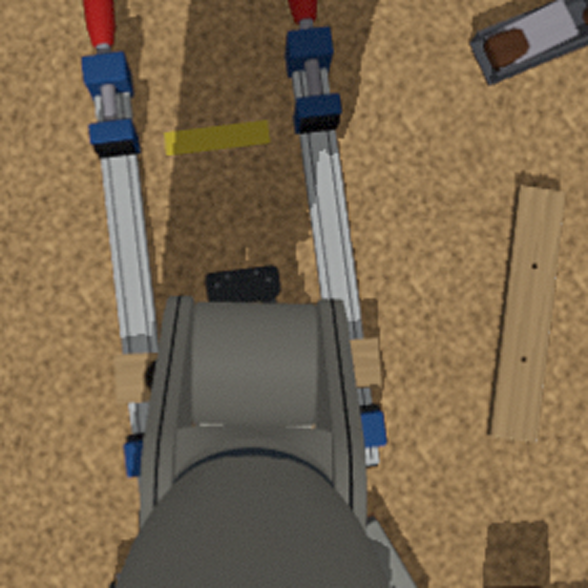

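The crop shows the stile across both bars, clear of the jaws, with its ends at about (116,377) and (381,362).

Run:
```python
from h import *
im,d=eyes.get_image("top")
# wood/not-wood ends: sample rows of edge via the top face
w=unproj("top",[[116/2.1+200,377/2.1+100],[381/2.1+200,362/2.1+100]],.050)*1000; print(w.round(1), w.mean(0).round(1), np.linalg.norm(w[0]-w[1]))
```

```text
[[ 495.9  122.5   50. ]
 [ 502.7 -137.7   50. ]] [499.3  -7.6  50. ] 260.260779666423
```

```bash
python3 -m creep '[{"jaw":4,"slide":[-0.15,-0.12,0],"spin":-0.1},{"jaw":4,"slide":[0,0,0],"spin":0},{"jaw":8.5,"slide":[0,0,0],"spin":0},{"jaw":8.5,"slide":[0,0,0],"spin":0},{"jaw":8.5,"slide":[0,0,0],"spin":0},{"jaw":8.5,"slide":[0,0,0],"spin":0},{"jaw":8.5,"slide":[0,0,-1],"spin":0},{"jaw":8.5,"slide":[0,0,-4],"spin":0},{"jaw":8.5,"slide":[0,0,-4],"spin":0},{"jaw":8.5,"slide":[0,0,-3],"spin":0}]' && python3 -m creep '[{"jaw":8.5,"slide":[0,0,0],"spin":7},{"jaw":8.5,"slide":[0,0,0],"spin":7},{"jaw":8.5,"slide":[0,0,0],"spin":7},{"jaw":8.5,"slide":[0,0,0],"spin":7},{"jaw":8.5,"slide":[0,0,0],"spin":7},{"jaw":8.5,"slide":[0,0,0],"spin":7},{"jaw":8.5,"slide":[0,0,0],"spin":7},{"jaw":8.5,"slide":[0,0,0],"spin":7},{"jaw":8.5,"slide":[0,0,0],"spin":7},{"jaw":8.5,"slide":[0,0,0],"spin":7}]' && python3 -m creep '[{"jaw":8.5,"slide":[0,0,0],"spin":7},{"jaw":8.5,"slide":[0,0,0],"spin":7},{"jaw":8.5,"slide":[0,0,0],"spin":7},{"jaw":8.5,"slide":[0,0,0],"spin":7},{"jaw":8.5,"slide":[0,0,0],"spin":5},{"jaw":8.5,"slide":[0,0,0],"spin":2},{"jaw":8.5,"slide":[0,0,0],"spin":0},{"jaw":8.5,"slide":[0,0,0],"spin":0}]' && python3 -c "
from h import *
print(phi(),state()['joint_pos']); go(551.5,-295,3.5,-9.7)"
```

```text
time: 14.95
eef_pos: [0.5016, -0.0145, 0.1556]
ee_rot: [0.0, 0.673, 0.739, 0.0]
ft_force: [1.0, -0.3, 0.2]
grip_width: 0.968
finger_force: 0.0
time: 15.78
eef_pos: [0.5012, -0.0145, 0.1534]
ee_rot: [0.0, 0.976, 0.217, 0.0]
ft_force: [0.2, -0.2, 0.4]
grip_width: 0.972
finger_force: 0.0
time: 16.45
eef_pos: [0.5013, -0.0145, 0.1532]
ee_rot: [-0.0, 0.997, -0.083, 0.0]
ft_force: [0.2, -0.3, 0.5]
grip_width: 0.967
finger_force: 0.0
-9.548190182808495 [-5.26193636e-02  3.43872974e-01  1.95235666e+00  1.21525855e-05
  8.44957191e-01  1.68481624e+00]
spin 0.2 slide x 9.68 y 26.80 z 14.97 | t 16.4
```

```bash
python3 -m creep '[{"jaw":8.5,"slide":[1.5,3.8,0],"spin":0.2},{"jaw":8.5,"slide":[1.5,3.8,0],"spin":0},{"jaw":8.5,"slide":[1.5,3.8,0],"spin":0},{"jaw":8.5,"slide":[1.5,3.8,0],"spin":0},{"jaw":8.5,"slide":[1.5,3.8,0],"spin":0},{"jaw":8.5,"slide":[1.2,3.8,0],"spin":0},{"jaw":8.5,"slide":[1,3,2],"spin":0},{"jaw":8.5,"slide":[0,1,3],"spin":0},{"jaw":8.5,"slide":[0,0,3],"spin":0},{"jaw":8.5,"slide":[0,0,0],"spin":0}]' && python3 -m creep '[{"jaw":8.5,"slide":[0,0,0],"spin":0},{"jaw":8.5,"slide":[0,0,0],"spin":0},{"jaw":8.5,"slide":[0,0,0],"spin":0}]' && python3 -c "
from h import *
print(phi()); go(551.5,-295,3.5,-9.7)"
```

```text
time: 17.28
eef_pos: [0.5475, -0.2943, 0.0675]
ee_rot: [-0.002, 0.996, -0.086, -0.004]
ft_force: [-1.6, 0.5, -0.8]
grip_width: 0.971
finger_force: 0.0
time: 17.53
eef_pos: [0.5527, -0.2952, 0.0748]
ee_rot: [0.001, 0.996, -0.085, 0.001]
ft_force: [-0.3, 0.5, -0.5]
grip_width: 0.967
finger_force: 0.0
-9.756619704447672
spin -0.1 slide x -0.12 y 0.00 z 7.13 | t 17.5
```

Grip, lift, and carry over the clamps before turning.

```bash
python3 -m creep '[{"jaw":8.5,"slide":[-0.1,0,2.5],"spin":0},{"jaw":8.5,"slide":[0,0,2],"spin":0},{"jaw":8.5,"slide":[0,0,1.5],"spin":0},{"jaw":8.5,"slide":[0,0,1.1],"spin":0},{"jaw":4,"slide":[0,0,0],"spin":0},{"jaw":4,"slide":[0,0,0],"spin":0},{"jaw":4,"slide":[0,0,0],"spin":0},{"jaw":4,"slide":[0,0,0],"spin":0},{"jaw":4,"slide":[0,0,0],"spin":0},{"jaw":4,"slide":[0,0,0],"spin":0}]' 30 && python3 -m creep '[{"jaw":4,"slide":[0,0,0],"spin":0},{"jaw":4,"slide":[0,0,0],"spin":0},{"jaw":4,"slide":[0,0,-1],"spin":0},{"jaw":4,"slide":[0,0,-3],"spin":0},{"jaw":4,"slide":[0,0,-4],"spin":0},{"jaw":4,"slide":[0,0,-4],"spin":0},{"jaw":4,"slide":[0,0,-2],"spin":0},{"jaw":4,"slide":[0,0,0],"spin":0},{"jaw":4,"slide":[0,0,0],"spin":0}]' && python3 -c "
from h import *
print(phi()); go(682,8,35,-9.7)"
```

```text
time: 18.37
eef_pos: [0.5505, -0.2951, 0.0022]
ee_rot: [0.0, 0.996, -0.086, 0.0]
ft_force: [-0.2, -0.9, 1.8]
grip_width: 0.551
finger_force: 1.1
time: 19.12
eef_pos: [0.5507, -0.2951, 0.1431]
ee_rot: [0.0, 0.996, -0.086, 0.001]
ft_force: [-0.6, -0.2, -2.2]
grip_width: 0.539
finger_force: 30.0
-9.826665522697077
spin -0.1 slide x 7.83 y -32.09 z 10.81 | t 19.1
```

```bash
python3 -m creep '[{"jaw":4,"slide":[0.5,-2,0],"spin":0},{"jaw":4,"slide":[0.9,-3.8,0],"spin":0},{"jaw":4,"slide":[0.9,-3.8,0],"spin":0},{"jaw":4,"slide":[0.9,-3.8,0],"spin":0},{"jaw":4,"slide":[0.9,-3.8,0],"spin":0},{"jaw":4,"slide":[0.9,-3.8,0],"spin":0},{"jaw":4,"slide":[0.9,-3.8,0],"spin":0},{"jaw":4,"slide":[0.9,-3.8,0],"spin":0},{"jaw":4,"slide":[0.6,-2.3,0],"spin":0},{"jaw":4,"slide":[0.4,-1.2,0],"spin":0}]' && python3 -m creep '[{"jaw":4,"slide":[0,0,0],"spin":-3},{"jaw":4,"slide":[0,0,0],"spin":-6},{"jaw":4,"slide":[0,0,0],"spin":-7},{"jaw":4,"slide":[0,0,0],"spin":-7},{"jaw":4,"slide":[0,0,0],"spin":-7},{"jaw":4,"slide":[0,0,0],"spin":-7},{"jaw":4,"slide":[0,0,0],"spin":-7},{"jaw":4,"slide":[0,0,0],"spin":-7},{"jaw":4,"slide":[0,0,0],"spin":-7},{"jaw":4,"slide":[0,0,0],"spin":-7}]' && python3 -m creep '[{"jaw":4,"slide":[0,0,0],"spin":-7},{"jaw":4,"slide":[0,0,0],"spin":-7},{"jaw":4,"slide":[0,0,0],"spin":-7},{"jaw":4,"slide":[0,0,0],"spin":-7},{"jaw":4,"slide":[0,0,0],"spin":-6},{"jaw":4,"slide":[0,0,0],"spin":-4},{"jaw":4,"slide":[0,0,0],"spin":-2},{"jaw":4,"slide":[0,0,0],"spin":0},{"jaw":4,"slide":[0,0,0],"spin":0},{"jaw":4,"slide":[0,0,0],"spin":0}]' && python3 -c "
from h import *
print(phi()); go(682,8,32.5,95.4)"
```

```text
time: 19.95
eef_pos: [0.6812, 0.0114, 0.139]
ee_rot: [-0.0, 0.996, -0.084, -0.002]
ft_force: [-0.8, -0.2, -2.5]
grip_width: 0.543
finger_force: 30.0
time: 20.78
eef_pos: [0.6804, 0.0069, 0.1396]
ee_rot: [-0.001, 0.885, 0.465, -0.002]
ft_force: [0.1, 0.0, -2.3]
grip_width: 0.543
finger_force: 30.0
time: 21.62
eef_pos: [0.6812, 0.0075, 0.1407]
ee_rot: [-0.001, 0.675, 0.738, -0.001]
ft_force: [-0.6, -0.2, -2.3]
grip_width: 0.541
finger_force: 30.0
95.07088844111836
spin -0.3 slide x 0.04 y 0.08 z 10.82 | t 21.6
```

```bash
python3 -m creep '[{"jaw":4,"slide":[0.05,0.1,1.5],"spin":-0.3},{"jaw":4,"slide":[0,0,3],"spin":0},{"jaw":4,"slide":[0,0,3],"spin":0},{"jaw":4,"slide":[0,0,2],"spin":0},{"jaw":4,"slide":[0,0,0.9],"spin":0},{"jaw":4,"slide":[0,0,0.5],"spin":0},{"jaw":4,"slide":[0,0,0],"spin":0},{"jaw":4,"slide":[0,0,0],"spin":0}]'
python3 - <<'E'
from h import *
print(phi(),state()['ft_force']); go(682,8,32.5,95.4)
find('handle_stile',28,(682,8,95.4))
find('hinge_stile',28,(501,-9,95.4),take=False)
im,d=eyes.get_image("top"); cv2.imwrite('pics/t4.png',cv2.resize(im[100:380,200:480],None,fx=2.1,fy=2.1,interpolation=cv2.INTER_CUBIC))
E
```

```text
time: 22.28
eef_pos: [0.6836, 0.0086, 0.0332]
ee_rot: [0.001, 0.673, 0.74, 0.0]
ft_force: [0.5, -0.3, -1.8]
grip_width: 0.547
finger_force: 30.0
95.46691866460957 [ 0.54476431 -0.2999231  -1.7701147 ]
spin 0.1 slide x -0.05 y -0.17 z 0.07 | t 22.3
handle_stile top 0.7 [681.7  14.2  95.1] 1-IoU 0.818
handle_stile scene 0.89 [684.1  15.4  96.3] 1-IoU 0.351
handle_stile both [684.1  14.4  94.8] 1.176
hinge_stile top 0.63 [500.6  -8.2  90.5] 1-IoU 0.881
hinge_stile scene 0.66 [504.1 -10.   91.8] 1-IoU 0.287
hinge_stile both [504.4 -10.7  91.2] 1.18
```

View pics/t4.png

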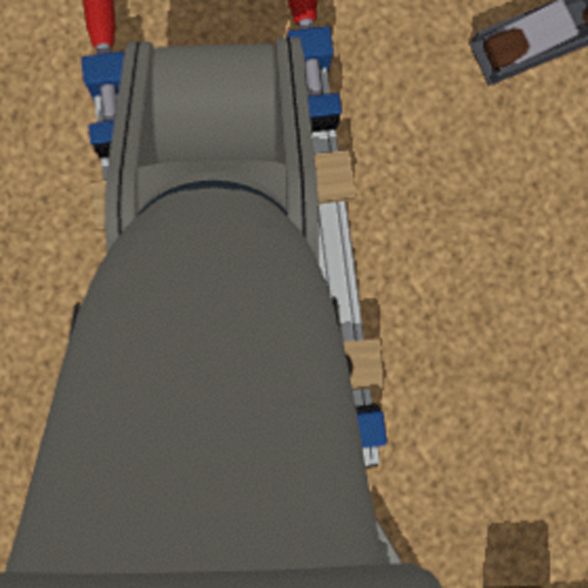

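```bash
python3 -m creep '[{"jaw":4,"slide":[0,-0.15,0.2],"spin":0},{"jaw":8.5,"slide":[0,0,0],"spin":0},{"jaw":8.5,"slide":[0,0,0],"spin":0},{"jaw":8.5,"slide":[0,0,0],"spin":0},{"jaw":8.5,"slide":[0,0,0],"spin":0},{"jaw":8.5,"slide":[0,0,-1],"spin":0},{"jaw":8.5,"slide":[0,0,-3],"spin":0},{"jaw":8.5,"slide":[0,0,-4],"spin":0},{"jaw":8.5,"slide":[0,0,-4],"spin":-4},{"jaw":8.5,"slide":[0,0,0],"spin":-7}]' && python3 -m creep '[{"jaw":8.5,"slide":[0,0,0],"spin":-7},{"jaw":8.5,"slide":[0,0,0],"spin":-7},{"jaw":8.5,"slide":[0,0,0],"spin":-7},{"jaw":8.5,"slide":[0,0,0],"spin":-7},{"jaw":8.5,"slide":[0,0,0],"spin":-7},{"jaw":8.5,"slide":[0,0,0],"spin":-7},{"jaw":8.5,"slide":[0,0,0],"spin":-7},{"jaw":8.5,"slide":[0,0,0],"spin":-7},{"jaw":8.5,"slide":[0,0,0],"spin":-7},{"jaw":8.5,"slide":[0,0,0],"spin":-5}]'
python3 - <<'E'
from h import *
print(phi()); go(549.5,286,3.5,174.7)
im,d=eyes.get_image("top")
p=eyes.camera_params('top'); v,u=np.mgrid[180:400,0:170]; v=v.ravel();u=u.ravel(); w0=unproj('top',np.c_[u,v],0);C=-p['R'].T@p['t']
X=(C+(w0-C)*(d[v,u]/((w0@p['R'].T+p['t'])[:,2]))[:,None])*1000
k=(X[:,2]>40)&(d[v,u]>0)&(X[:,0]>380)&(X[:,0]<620)&(X[:,2]<300); Y=X[k]
for lo in range(300,620,20):
    q=Y[(Y[:,1]>=lo)&(Y[:,1]<lo+20)]
    if len(q)>3: print(lo,len(q),q.min(0).round(),q.max(0).round())
cv2.imwrite('pics/t5.png',im[60:400,0:430])
E
```

```text
time: 23.47
eef_pos: [0.6865, 0.0085, 0.1603]
ee_rot: [0.005, 0.597, 0.802, 0.004]
ft_force: [0.7, -0.2, 0.7]
grip_width: 0.972
finger_force: 0.0
time: 24.3
eef_pos: [0.6815, 0.0085, 0.1516]
ee_rot: [0.0, 0.045, 0.999, 0.0]
ft_force: [-0.4, -0.1, 0.0]
grip_width: 0.971
finger_force: 0.0
174.82496905798385
spin 0.1 slide x 15.71 y 26.41 z 14.81 | t 24.3
340 269 [453. 349. 127.] [541. 360. 139.]
360 89 [457. 360. 127.] [539. 380. 136.]
380 1122 [421. 381. 104.] [574. 400. 151.]
400 316 [421. 400. 123.] [574. 420. 151.]
420 543 [432. 420. 107.] [560. 440. 140.]
440 667 [432. 440. 107.] [561. 460. 141.]
460 648 [433. 460. 107.] [562. 480. 141.]
480 650 [433. 480. 107.] [562. 500. 140.]
500 630 [433. 500. 107.] [561. 520. 140.]
520 628 [434. 520. 107.] [561. 540. 140.]
540 619 [432. 540. 108.] [562. 560. 141.]
560 776 [420. 560.  43.] [574. 580. 141.]
580 1691 [417. 580.  40.] [577. 600. 164.]
600 333 [429. 600. 101.] [573. 618. 161.]
```

View pics/t5.png

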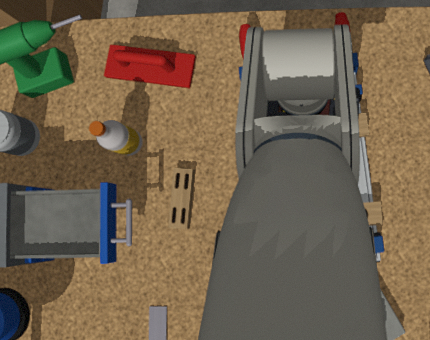

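The crop shows the drawer pulled out. Its handle at about (125,220) overhangs the space the gripper needs over the top rail at (180,195). I'll push it shut first, then check where the handle started.

Run:
```python
from h import *
p=eyes.camera_params('top'); v,u=np.mgrid[180:400,0:170]; v=v.ravel();u=u.ravel(); w0=unproj('top',np.c_[u,v],0);C=-p['R'].T@p['t']
d=np.load('d_top.npy')
X=(C+(w0-C)*(d[v,u]/((w0@p['R'].T+p['t'])[:,2]))[:,None])*1000
k=(X[:,2]>30)&(d[v,u]>0)&(X[:,0]>380)&(X[:,0]<620)&(X[:,2]<300); Y=X[k]
for lo in range(450,620,10):
    q=Y[(Y[:,1]>=lo)&(Y[:,1]<lo+10)]
    if len(q)>3: print(lo,len(q),q.min(0).round(),q.max(0).round(),np.median(q[:,2]).round())
go(497,322,120,174.7)
```

```text
520 4 [474. 528. 133.] [484. 530. 135.] 135.0
530 704 [452. 530.  33.] [542. 540. 139.] 88.0
540 130 [455. 540.  38.] [542. 550. 135.] 89.0
550 79 [459. 550.  36.] [535. 559. 137.] 90.0
560 130 [424. 560.  31.] [571. 570. 147.] 129.0
570 2216 [420. 570.  30.] [574. 580. 152.] 110.0
580 728 [417. 580.  32.] [577. 590. 164.] 150.0
590 416 [417. 590. 102.] [577. 600. 163.] 159.0
600 30 [439. 600. 113.] [577. 610. 160.] 158.0
610 23 [430. 610. 104.] [529. 616. 114.] 112.0
spin 0.3 slide x 21.27 y 29.51 z 3.16 | t 24.4
```

```bash
python3 -m creep '[{"jaw":0,"slide":[2.5,3.1,0],"spin":0},{"jaw":0,"slide":[2.5,3.1,0],"spin":0},{"jaw":0,"slide":[2.5,3.1,0],"spin":0},{"jaw":0,"slide":[2.5,3.1,0],"spin":0},{"jaw":0,"slide":[2.5,3.1,0],"spin":0},{"jaw":0,"slide":[2.5,3.1,0],"spin":0},{"jaw":0,"slide":[2.5,3.1,0],"spin":0},{"jaw":0,"slide":[2.5,3.1,0.5],"spin":0},{"jaw":0,"slide":[1.3,3,1],"spin":0},{"jaw":0,"slide":[0,1,1.6],"spin":0}]' && python3 -m creep '[{"jaw":0,"slide":[0,0,0],"spin":0},{"jaw":0,"slide":[0,0,0],"spin":0},{"jaw":0,"slide":[0,0,0],"spin":0}]' && python3 -c "
from h import *
print(phi()); go(497,322,120,174.7)"
```

```text
time: 25.18
eef_pos: [0.4959, 0.32, 0.1216]
ee_rot: [0.001, 0.048, 0.999, 0.001]
ft_force: [0.5, 1.0, 1.3]
grip_width: 0.242
finger_force: 0.0
time: 25.43
eef_pos: [0.4975, 0.3151, 0.1203]
ee_rot: [0.0, 0.049, 0.999, -0.0]
ft_force: [1.1, -0.3, 0.3]
grip_width: 0.028
finger_force: 0.0
174.39700980355468
spin -0.3 slide x 0.12 y 0.68 z 0.03 | t 25.4
```

```bash
python3 -m creep '[{"jaw":0,"slide":[0.1,1,0],"spin":0},{"jaw":0,"slide":[0.1,1,0],"spin":0},{"jaw":0,"slide":[0.1,1,0],"spin":0},{"jaw":0,"slide":[0.1,1,0],"spin":0},{"jaw":0,"slide":[0.1,1,0],"spin":0},{"jaw":0,"slide":[0.1,1,0],"spin":0}]' && python3 -m creep '[{"jaw":0,"slide":[0.1,1.2,0],"spin":0},{"jaw":0,"slide":[0.1,1.2,0],"spin":0},{"jaw":0,"slide":[0.1,1.2,0],"spin":0},{"jaw":0,"slide":[0.1,1.2,0],"spin":0},{"jaw":0,"slide":[0.1,1.2,0],"spin":0},{"jaw":0,"slide":[0.1,1.2,0],"spin":0},{"jaw":0,"slide":[0.1,1.2,0],"spin":0},{"jaw":0,"slide":[0.1,1.2,0],"spin":0},{"jaw":0,"slide":[0.1,1,0],"spin":0}]'
```

```text
time: 25.93
eef_pos: [0.4972, 0.3772, 0.1199]
ee_rot: [0.0, 0.048, 0.999, 0.0]
ft_force: [0.9, -1.6, 0.7]
grip_width: 0.004
finger_force: 0.7
time: 26.68
eef_pos: [0.4979, 0.4837, 0.1195]
ee_rot: [-0.0, 0.048, 0.999, -0.0]
ft_force: [-0.8, -1.9, -0.4]
grip_width: 0.009
finger_force: 0.7
```

```bash
python3 -m creep '[{"jaw":0,"slide":[0.1,1,0],"spin":0},{"jaw":0,"slide":[0.1,0.8,0],"spin":0},{"jaw":0,"slide":[0,0.6,0],"spin":0},{"jaw":0,"slide":[0,0.4,0],"spin":0},{"jaw":0,"slide":[0,0.3,0],"spin":0},{"jaw":0,"slide":[0,0,0],"spin":0}]'
python3 - <<'E'
from h import *
im,d=eyes.get_image("scene"); cv2.imwrite('pics/s6.png',im[0:260,340:640])
E
```

```text
time: 27.18
eef_pos: [0.4995, 0.514, 0.1198]
ee_rot: [0.0, 0.048, 0.999, 0.0]
ft_force: [1.0, 0.2, 0.5]
grip_width: 0.004
finger_force: 0.0
```

View pics/s6.png

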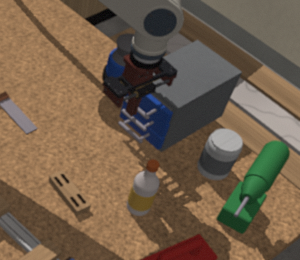

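The drawer is shut again: its front is flush at about (150,115). Now to the top rail, measuring the stiles on the way.

```bash
python3 -m creep '[{"jaw":0,"slide":[0,-2,0],"spin":0},{"jaw":0,"slide":[0,-3.5,0],"spin":0},{"jaw":0,"slide":[-0.3,-4,0],"spin":0},{"jaw":8.5,"slide":[-0.3,-4,0],"spin":0},{"jaw":8.5,"slide":[-0.3,-4,0],"spin":0},{"jaw":8.5,"slide":[-0.3,-3,0],"spin":0},{"jaw":8.5,"slide":[-0.3,-2,0],"spin":0},{"jaw":8.5,"slide":[0,-0.5,0],"spin":0},{"jaw":8.5,"slide":[0,0,0],"spin":0},{"jaw":8.5,"slide":[0,0,0],"spin":0}]'
python3 - <<'E'
from h import *
print(phi()); 
find('handle_stile',28,(682,8,95.4))
find('hinge_stile',28,(501,-9,95.4),take=False)
find('top_rail',0,(549,286,-5.4),cams=("scene",),take=False)
im,d=eyes.get_image("top"); cv2.imwrite('pics/t7.png',im); go(549.5,286,3.5,174.7)
E
```

```text
time: 28.07
eef_pos: [0.4926, 0.2835, 0.1201]
ee_rot: [0.001, 0.049, 0.999, 0.0]
ft_force: [-0.1, 0.6, -0.2]
grip_width: 0.493
finger_force: 0.0
174.41945731232857
handle_stile top 0.78 [677.4  14.   95.9] 1-IoU 0.080
handle_stile scene 0.98 [683.8  14.4  95.8] 1-IoU 0.058
handle_stile both [681.2  14.   96.2] 0.241
hinge_stile top 0.96 [496.9  -6.1  92. ] 1-IoU 0.057
hinge_stile scene 0.88 [503.9  -8.5  92.3] 1-IoU 0.053
hinge_stile both [499.2  -6.7  92.1] 0.237
top_rail scene 0.93 [551.3 286.4  -8.1] 1-IoU 0.124
top_rail both [551.3 286.4  -8.1] 0.124
spin -0.2 slide x -5.72 y 0.77 z 11.60 | t 28.5
```

```bash
python3 -m creep '[{"jaw":7,"slide":[0,0,0],"spin":7},{"jaw":7,"slide":[0,0,0],"spin":7},{"jaw":7,"slide":[0,0,0],"spin":7},{"jaw":7,"slide":[0,0,0],"spin":7},{"jaw":7,"slide":[0,0,0],"spin":7},{"jaw":7,"slide":[0,0,0],"spin":7},{"jaw":7,"slide":[0,0,0],"spin":7},{"jaw":7,"slide":[0,0,0],"spin":7},{"jaw":7,"slide":[0,0,0],"spin":7},{"jaw":7,"slide":[0,0,0],"spin":7}]' && python3 -m creep '[{"jaw":7,"slide":[0,0,0],"spin":7},{"jaw":7,"slide":[-3,0,0],"spin":5.4},{"jaw":7,"slide":[-4,0,0],"spin":0},{"jaw":7,"slide":[-4,0,0],"spin":0},{"jaw":7,"slide":[-4,0,0],"spin":0},{"jaw":7,"slide":[-4,0,0],"spin":0},{"jaw":7,"slide":[-4,0,0],"spin":0},{"jaw":7,"slide":[-4,0,0],"spin":0},{"jaw":7,"slide":[-2,0,0],"spin":0},{"jaw":7,"slide":[0,0,0],"spin":0}]' && python3 -m creep '[{"jaw":7,"slide":[0,0,0],"spin":0},{"jaw":7,"slide":[0,0,0],"spin":0}]' && python3 -c "
from h import *
print(phi()); go(501,-7.5,33,92)"
```

```text
time: 29.3
eef_pos: [0.4919, 0.2833, 0.1196]
ee_rot: [-0.0, 0.615, 0.789, -0.0]
ft_force: [-0.6, 0.2, -0.5]
grip_width: 0.794
finger_force: 0.0
time: 30.13
eef_pos: [0.5055, -0.0098, 0.1198]
ee_rot: [0.0, 0.696, 0.718, -0.0]
ft_force: [-0.2, -0.8, 0.2]
grip_width: 0.795
finger_force: 0.0
time: 30.3
eef_pos: [0.5053, -0.0059, 0.1196]
ee_rot: [-0.0, 0.694, 0.72, 0.0]
ft_force: [-0.6, 0.7, 1.2]
grip_width: 0.798
finger_force: 0.0
92.07101227803716
spin 0.1 slide x -0.15 y -0.43 z 8.66 | t 30.3
```

```bash
python3 -m creep '[{"jaw":7,"slide":[-0.1,-0.4,3],"spin":0},{"jaw":7,"slide":[0,0,3],"spin":0},{"jaw":7,"slide":[0,0,1.7],"spin":0},{"jaw":7,"slide":[0,0,0.9],"spin":0},{"jaw":7,"slide":[0,0,0],"spin":0},{"jaw":4,"slide":[0,0,0],"spin":0},{"jaw":4,"slide":[0,0,0],"spin":0},{"jaw":4,"slide":[0,0,0],"spin":0},{"jaw":4,"slide":[0,0,0],"spin":0},{"jaw":4,"slide":[0,0,0],"spin":0}]' 30 && python3 -m creep '[{"jaw":4,"slide":[0,0,0],"spin":0},{"jaw":4,"slide":[0,0,0],"spin":0},{"jaw":4,"slide":[0,0,0],"spin":-1.7},{"jaw":4,"slide":[0,0,0],"spin":-1.7},{"jaw":4,"slide":[0,0,0],"spin":0}]'
python3 - <<'E'
from h import *
print(phi()); go(501,-9.4,33,95.4)
find('hinge_stile',28,(501,-9,95.4),cams=("scene",))
E
```

```text
time: 31.13
eef_pos: [0.5019, -0.0076, 0.0347]
ee_rot: [0.001, 0.694, 0.72, 0.001]
ft_force: [-1.0, 2.1, 7.7]
grip_width: 0.54
finger_force: 30.0
time: 31.55
eef_pos: [0.5022, -0.0077, 0.0347]
ee_rot: [0.001, 0.672, 0.74, 0.001]
ft_force: [0.2, 1.9, 5.9]
grip_width: 0.549
finger_force: 30.0
95.48308932087672
spin 0.1 slide x -0.16 y -0.13 z 0.17 | t 31.6
hinge_stile scene 0.8 [505.3  -7.3  95.9] 1-IoU 0.360
hinge_stile both [505.3  -7.3  95.9] 0.36
```

```bash
python3 -m creep '[{"jaw":4,"slide":[-0.2,-0.1,-0.1],"spin":0},{"jaw":4,"slide":[0,0,0],"spin":0},{"jaw":7,"slide":[0,0,0],"spin":0},{"jaw":7,"slide":[0,0,0],"spin":0},{"jaw":7,"slide":[0,0,0],"spin":0},{"jaw":7,"slide":[0,0,-2],"spin":0},{"jaw":7,"slide":[0,0,-4],"spin":0},{"jaw":7,"slide":[0,3,0],"spin":0},{"jaw":7,"slide":[0,4,0],"spin":0},{"jaw":7,"slide":[0,4,0],"spin":0}]' && python3 -m creep '[{"jaw":7,"slide":[0,4,0],"spin":0},{"jaw":7,"slide":[0,2,0],"spin":0},{"jaw":7,"slide":[0,1,0],"spin":0},{"jaw":7,"slide":[0,0,0],"spin":0},{"jaw":7,"slide":[0,0,0],"spin":0},{"jaw":7,"slide":[0,0,0],"spin":0}]' && python3 -c "
from h import *
print(phi()); go(682,9,33,95.8)"
```

```text
time: 32.48
eef_pos: [0.6114, 0.0008, 0.0963]
ee_rot: [0.001, 0.673, 0.74, 0.001]
ft_force: [0.1, 0.1, -1.4]
grip_width: 0.796
finger_force: 0.0
time: 32.98
eef_pos: [0.6776, 0.0072, 0.0941]
ee_rot: [-0.001, 0.673, 0.74, -0.001]
ft_force: [0.2, 0.1, 0.1]
grip_width: 0.798
finger_force: 0.0
95.4688592882667
spin -0.3 slide x 0.13 y 0.46 z 6.11 | t 33.0
```

```bash
python3 -m creep '[{"jaw":7,"slide":[0.1,0.4,3],"spin":-0.3},{"jaw":7,"slide":[0,0,2],"spin":0},{"jaw":7,"slide":[0,0,1],"spin":0},{"jaw":7,"slide":[0,0,0],"spin":0},{"jaw":4,"slide":[0,0,0],"spin":0},{"jaw":4,"slide":[0,0,0],"spin":0},{"jaw":4,"slide":[0,0,0],"spin":0},{"jaw":4,"slide":[0,0,0],"spin":0},{"jaw":4,"slide":[0,0,0],"spin":0},{"jaw":4,"slide":[0,0,0],"spin":0}]' 30 && python3 -m creep '[{"jaw":4,"slide":[0,0,0],"spin":0},{"jaw":4,"slide":[-0.3,0,0],"spin":0.2},{"jaw":4,"slide":[-0.3,0,0],"spin":0.2},{"jaw":4,"slide":[0,0,0],"spin":0},{"jaw":7,"slide":[0,0,0],"spin":0},{"jaw":7,"slide":[0,0,0],"spin":0},{"jaw":7,"slide":[0,0,0],"spin":0},{"jaw":7,"slide":[0,0,-2],"spin":0},{"jaw":7,"slide":[0,0,-4],"spin":0},{"jaw":7,"slide":[0,0,-3],"spin":0}]' && python3 -c "
from h import *
print(phi()); go(551,286,3,174.5)"
```

```text
time: 33.82
eef_pos: [0.6838, 0.0087, 0.036]
ee_rot: [0.0, 0.671, 0.742, 0.0]
ft_force: [-1.8, -0.8, 6.7]
grip_width: 0.551
finger_force: 30.0
time: 34.65
eef_pos: [0.6839, 0.0027, 0.1255]
ee_rot: [-0.0, 0.673, 0.739, -0.0]
ft_force: [1.8, -0.4, 0.8]
grip_width: 0.798
finger_force: 0.0
95.36992859370878
spin -79.1 slide x 15.94 y 26.93 z 12.25 | t 34.6
```

```bash
python3 -m creep '[{"jaw":7,"slide":[0,0,0],"spin":-7},{"jaw":7,"slide":[0,0,0],"spin":-7},{"jaw":7,"slide":[0,0,0],"spin":-7},{"jaw":7,"slide":[0,0,0],"spin":-7},{"jaw":7,"slide":[0,0,0],"spin":-7},{"jaw":7,"slide":[0,0,0],"spin":-7},{"jaw":7,"slide":[0,0,0],"spin":-7},{"jaw":7,"slide":[0,0,0],"spin":-7},{"jaw":7,"slide":[0,0,0],"spin":-7},{"jaw":7,"slide":[0,0,0],"spin":-7}]' && python3 -m creep '[{"jaw":7,"slide":[0,0,0],"spin":-7},{"jaw":7,"slide":[1,1.7,0],"spin":-2.1},{"jaw":7,"slide":[2,3.4,0],"spin":0},{"jaw":7,"slide":[2,3.4,0],"spin":0},{"jaw":7,"slide":[2,3.4,0],"spin":0},{"jaw":7,"slide":[2,3.4,0],"spin":0},{"jaw":7,"slide":[2,3.4,0],"spin":0},{"jaw":7,"slide":[2,3.4,0],"spin":0},{"jaw":7,"slide":[2,3.4,0],"spin":0},{"jaw":7,"slide":[1,1.5,0],"spin":0}]' && python3 -m creep '[{"jaw":7,"slide":[0,0,0],"spin":0},{"jaw":7,"slide":[0,0,0],"spin":0},{"jaw":7,"slide":[0,0,0],"spin":0}]'
python3 - <<'E'
from h import *
print(phi()); go(551,286,3,174.5)
im,d=eyes.get_image("scene"); find('hinge_stile',28,(501,-9,95.4)); find('handle_stile',28,(683,8,95.4),take=False)
o=eyes.outline_of("scene","top_rail"); m=o[0]['pixels']; print(rect("scene",m,.022)); cv2.imwrite('pics/x.png',im)
E
```

```text
time: 35.48
eef_pos: [0.684, 0.0026, 0.1244]
ee_rot: [-0.0, 0.124, 0.992, -0.0]
ft_force: [-0.1, -0.3, -0.2]
grip_width: 0.796
finger_force: 0.0
time: 36.32
eef_pos: [0.5497, 0.2907, 0.1247]
ee_rot: [-0.0, 0.047, 0.999, 0.0]
ft_force: [0.6, 0.3, -0.4]
grip_width: 0.796
finger_force: 0.0
time: 36.57
eef_pos: [0.5519, 0.2866, 0.1246]
ee_rot: [0.0, 0.048, 0.999, -0.0]
ft_force: [0.5, 0.5, 0.5]
grip_width: 0.794
finger_force: 0.0
174.4721203171193
spin -0.0 slide x 0.08 y -0.07 z 12.16 | t 36.6
hinge_stile top 0.68 [497.2  -9.4  95.7] 1-IoU 0.060
hinge_stile scene 0.7 [504.2 -10.6  95.4] 1-IoU 0.057
hinge_stile both [499.  -10.1  95.5] 0.234
handle_stile top 0.95 [681.9   8.   95.1] 1-IoU 0.060
handle_stile scene 0.6 [687.3   8.5  95.2] 1-IoU 0.092
handle_stile both [683.2   8.6  95.2] 0.22
(557.7940063476562, 279.5856628417969, 138.75599670410156, 50.83930587768555, -6.210487365722656)
```

```bash
python3 -m creep '[{"jaw":7,"slide":[0.15,0,3],"spin":0},{"jaw":7,"slide":[0,0,3.5],"spin":0},{"jaw":7,"slide":[0,0,3],"spin":0},{"jaw":7,"slide":[0,0,1.8],"spin":0},{"jaw":7,"slide":[0,0,0.8],"spin":0},{"jaw":3.5,"slide":[0,0,0],"spin":0},{"jaw":3.5,"slide":[0,0,0],"spin":0},{"jaw":3.5,"slide":[0,0,0],"spin":0},{"jaw":3.5,"slide":[0,0,0],"spin":0},{"jaw":3.5,"slide":[0,0,0],"spin":0}]' 30 && python3 -m creep '[{"jaw":3.5,"slide":[0,0,0],"spin":0},{"jaw":3.5,"slide":[0,0,0],"spin":0},{"jaw":3.5,"slide":[0,0,0],"spin":0},{"jaw":3.5,"slide":[0,0,-2],"spin":0},{"jaw":3.5,"slide":[0,0,-4],"spin":0},{"jaw":3.5,"slide":[0,0,-4],"spin":-4},{"jaw":3.5,"slide":[0,0,-2],"spin":-4.5},{"jaw":3.5,"slide":[0,0,0],"spin":-2.5},{"jaw":3.5,"slide":[0,0,0],"spin":0},{"jaw":3.5,"slide":[0,0,0],"spin":0}]'
python3 - <<'E'
from h import *
print(phi())
a=np.radians(5.5); c=np.array([592.6,-0.9])+109*np.array([-np.sin(a),np.cos(a)]); print(c); go(*c,32,185.5)
im,d=eyes.get_image("top"); o=eyes.outline_of("top","top_rail")
if o:
    m=o[0]['pixels']; e=state()['eef_pos']*1000; r=rect("top",m,e[2]/1000+.019); print(np.round(r,1),np.round(r[:2]-e[:2],1))
cv2.imwrite('pics/t8.png',im[120:400,0:330])
E
```

```text
time: 37.8
eef_pos: [0.5508, 0.2877, 0.0048]
ee_rot: [0.001, 0.048, 0.999, 0.0]
ft_force: [0.5, -0.5, 3.2]
grip_width: 0.476
finger_force: 30.0
time: 38.63
eef_pos: [0.5497, 0.2872, 0.1237]
ee_rot: [-0.0, -0.047, 0.999, -0.0]
ft_force: [1.1, 1.3, -1.5]
grip_width: 0.477
finger_force: 30.0
-174.61264012056026
[582.15281298 107.59818562]
spin -0.1 slide x -1.51 y -18.19 z 9.17 | t 38.6
[502.5 282.4  49.   41.9 -86.3] [-46.8  -4.6]
```

```bash
python3 -m creep '[{"jaw":3.5,"slide":[-0.2,-2,0],"spin":0},{"jaw":3.5,"slide":[-0.3,-4,0],"spin":0},{"jaw":3.5,"slide":[-0.3,-4,0],"spin":0},{"jaw":3.5,"slide":[-0.3,-4,0],"spin":0},{"jaw":3.5,"slide":[-0.3,-3,0],"spin":0},{"jaw":3.5,"slide":[-0.1,-1.2,0],"spin":0},{"jaw":3.5,"slide":[0,0,2],"spin":0},{"jaw":3.5,"slide":[0,0,2],"spin":0},{"jaw":3.5,"slide":[0,0,0],"spin":0},{"jaw":3.5,"slide":[0,0,0],"spin":0}]'
python3 - <<'E'
from h import *
print(phi()); go(582.2,107.6,34,185.5)
im,d=eyes.get_image("scene"); cv2.imwrite('pics/s9.png',cv2.resize(im[130:380,220:480],None,fx=2.3,fy=2.3,interpolation=cv2.INTER_CUBIC))
E
```

```text
time: 39.57
eef_pos: [0.581, 0.1078, 0.0822]
ee_rot: [-0.002, -0.048, 0.999, -0.0]
ft_force: [1.1, -0.3, -0.3]
grip_width: 0.476
finger_force: 30.0
-174.54506883884702
spin -0.0 slide x -0.11 y -0.03 z 4.82 | t 39.6
```

View pics/s9.png

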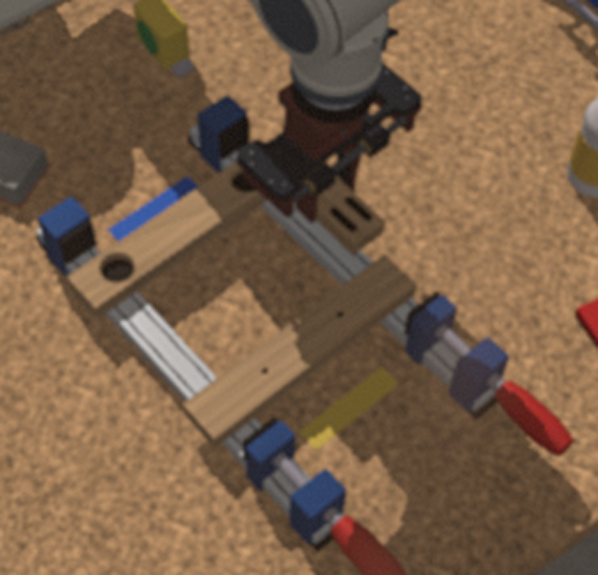

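The crop shows both stiles square across the bars. The top rail is held above the left bar, its far end at about (365,225).

Run:
```python
from h import *
o=eyes.outline_of("scene","top_rail"); m=o[0]['pixels']; e=state()['eef_pos']*1000
c,_=cv2.findContours(m.astype(np.uint8),cv2.RETR_EXTERNAL,cv2.CHAIN_APPROX_NONE)
c=max(c,key=cv2.contourArea)[:,0].astype(float)
a=np.radians(5.5); u=np.array([np.cos(a),np.sin(a)])
# predicted end for a centred rail: compare the mask to shifted models, only beyond the gripper
best=[]
for s in np.arange(-12,12.1,.5):
    b=boxmask("scene",*(e[:2]+s*u),5.5,130,42,e[2]-4.8)
    w=boxmask("scene",*(e[:2]+70*u),5.5,90,80,e[2]-4.8)>.5   # window over the far end
    best.append((np.abs(b-m)[w].sum(),s))
print(sorted(best)[:4])
```

```text
[(np.float64(39.13333333333333), np.float64(-1.0)), (np.float64(39.31372549019608), np.float64(-0.5)), (np.float64(40.149019607843144), np.float64(-1.5)), (np.float64(41.333333333333336), np.float64(0.0))]
```

```bash
python3 -m creep '[{"jaw":3.5,"slide":[-0.3,0,1],"spin":0},{"jaw":3.5,"slide":[0,0,1],"spin":0},{"jaw":3.5,"slide":[0,0,0.6],"spin":0},{"jaw":3.5,"slide":[0,0,0.3],"spin":0},{"jaw":3.5,"slide":[0,0,0.2],"spin":0},{"jaw":3.5,"slide":[0,0,0],"spin":0}]' && python3 -c "
from h import *
go(585,107.6,34,185.5)"
```

```text
time: 40.17
eef_pos: [0.585, 0.1079, 0.0521]
ee_rot: [-0.0, -0.048, 0.999, -0.0]
ft_force: [-0.1, 0.3, -0.8]
grip_width: 0.478
finger_force: 30.0
spin -0.0 slide x -0.00 y -0.03 z 1.81 | t 40.2
```

```bash
python3 -m creep '[{"jaw":3.5,"slide":[0,0,0.7],"spin":0},{"jaw":3.5,"slide":[0,0,0.7],"spin":0},{"jaw":3.5,"slide":[0,0,0.4],"spin":0},{"jaw":3.5,"slide":[0,0,0],"spin":0},{"jaw":3.5,"slide":[0,0,0],"spin":0}]' && python3 -m creep '[{"jaw":5.8,"slide":[0,0,0],"spin":0},{"jaw":5.8,"slide":[0,0,0],"spin":0},{"jaw":5.8,"slide":[0,0,0],"spin":0},{"jaw":5.8,"slide":[0,0,-2],"spin":0},{"jaw":5.8,"slide":[0,0,-4],"spin":0},{"jaw":5.8,"slide":[0,0,-4],"spin":0},{"jaw":5.8,"slide":[0,0,-2],"spin":0}]' && python3 -c "
from h import *
print(phi(),state()['joint_pos'][[0,5]]);go(473,-400,3,-10.3)"
```

```text
time: 40.58
eef_pos: [0.5851, 0.1079, 0.0343]
ee_rot: [-0.0, -0.048, 0.999, -0.0]
ft_force: [-0.4, 0.6, -0.9]
grip_width: 0.471
finger_force: 30.0
time: 41.17
eef_pos: [0.5872, 0.1082, 0.1591]
ee_rot: [0.003, -0.048, 0.999, 0.0]
ft_force: [0.9, 1.4, 0.3]
grip_width: 0.662
finger_force: 0.0
-174.52744617218934 [ 0.16234767 -1.50397288]
spin -164.2 slide x -2.15 y 52.05 z 15.61 | t 41.2
```

```bash
python3 -m creep '[{"jaw":8.5,"slide":[0,0,0],"spin":7},{"jaw":8.5,"slide":[0,0,0],"spin":7},{"jaw":8.5,"slide":[0.1,-2,0],"spin":1.8},{"jaw":8.5,"slide":[0.2,-4,0],"spin":0},{"jaw":8.5,"slide":[0.2,-4,0],"spin":0},{"jaw":8.5,"slide":[0.2,-4,0],"spin":0},{"jaw":8.5,"slide":[0.2,-4,0],"spin":0},{"jaw":8.5,"slide":[0.2,-4,0],"spin":0},{"jaw":8.5,"slide":[0.2,-4,0],"spin":0},{"jaw":8.5,"slide":[0.2,-4,0],"spin":0}]' && python3 -m creep '[{"jaw":8.5,"slide":[0.2,-4,0],"spin":0},{"jaw":8.5,"slide":[0.2,-4,0],"spin":0},{"jaw":8.5,"slide":[0.2,-4,0],"spin":0},{"jaw":8.5,"slide":[0.1,-4,0],"spin":0},{"jaw":8.5,"slide":[0.1,-4,2],"spin":0},{"jaw":8.5,"slide":[0,-1.5,3],"spin":0},{"jaw":8.5,"slide":[0,0,3],"spin":0},{"jaw":8.5,"slide":[0,0,0],"spin":0},{"jaw":8.5,"slide":[0,0,0],"spin":0},{"jaw":8.5,"slide":[0,0,0],"spin":0}]'
python3 - <<'E'
from h import *
print(phi());go(473,-400,3,169.7)
find('hinge_stile',28,(501,-9,95.4)); find('handle_stile',28,(683,8,95.4),take=False); find('top_rail',28,(583,108,5.4),take=False)
E
```

```text
time: 42.0
eef_pos: [0.5168, -0.1864, 0.1551]
ee_rot: [0.0, 0.09, 0.996, -0.0]
ft_force: [-0.4, -0.8, -0.2]
grip_width: 0.969
finger_force: 0.0
time: 42.83
eef_pos: [0.4722, -0.392, 0.0773]
ee_rot: [0.0, 0.09, 0.996, -0.0]
ft_force: [0.4, -0.3, 0.6]
grip_width: 0.968
finger_force: 0.0
169.71119298729442
spin 0.0 slide x -0.22 y -0.78 z 7.43 | t 42.8
hinge_stile top 0.89 [497.1  -9.4  95.4] 1-IoU 0.053
hinge_stile scene 0.85 [503.2 -10.1  96. ] 1-IoU 0.106
hinge_stile both [498.6  -9.7  95.7] 0.25
handle_stile top 0.84 [680.8   8.5  95.4] 1-IoU 0.068
handle_stile scene 0.59 [687.6  10.4  96.5] 1-IoU 0.135
handle_stile both [683.    8.8  95.2] 0.267
top_rail top 0.9 [580.5 109.9   5.1] 1-IoU 0.089
top_rail scene 0.56 [584.1 107.9   4.1] 1-IoU 0.115
top_rail both [580.8 109.5   4.4] 0.218
```

```bash
python3 -m creep '[{"jaw":8.6,"slide":[-0.1,-0.8,2],"spin":0},{"jaw":8.6,"slide":[0,0,2.5],"spin":0},{"jaw":8.6,"slide":[0,0,1.8],"spin":0},{"jaw":8.6,"slide":[0,0,1],"spin":0},{"jaw":6,"slide":[0,0,0],"spin":0},{"jaw":6,"slide":[0,0,0],"spin":0},{"jaw":6,"slide":[0,0,0],"spin":0},{"jaw":6,"slide":[0,0,0],"spin":0},{"jaw":6,"slide":[0,0,0],"spin":0},{"jaw":6,"slide":[0,0,0],"spin":0}]' 30 && python3 -m creep '[{"jaw":6,"slide":[0,0,0],"spin":0},{"jaw":6,"slide":[0,0,-2],"spin":0},{"jaw":6,"slide":[0,0,-4],"spin":0},{"jaw":6,"slide":[0,0,-4],"spin":-5},{"jaw":6,"slide":[0,0,-2],"spin":-6},{"jaw":6,"slide":[0,0,0],"spin":-4.8},{"jaw":6,"slide":[0,0,0],"spin":0},{"jaw":6,"slide":[0,0,0],"spin":0},{"jaw":6,"slide":[0,0,0],"spin":0}]'
python3 - <<'E'
from h import *
print(phi())
a=np.radians(5.5); c=np.array([592.2,-0.2])-97.5*np.array([-np.sin(a),np.cos(a)]); print(c); go(*c,80,185.5)
E
```

```text
time: 44.07
eef_pos: [0.4716, -0.4004, 0.0039]
ee_rot: [0.001, 0.09, 0.996, -0.0]
ft_force: [-0.3, 0.1, 2.2]
grip_width: 0.741
finger_force: 30.0
time: 44.82
eef_pos: [0.4703, -0.3994, 0.1219]
ee_rot: [-0.001, -0.046, 0.999, 0.001]
ft_force: [-0.3, -0.1, -2.2]
grip_width: 0.735
finger_force: 30.0
-174.6725144153788
[601.54496087 -97.25112934]
spin -0.2 slide x -15.96 y 28.82 z 4.19 | t 44.8
```

```bash
python3 -m creep '[{"jaw":6,"slide":[-1,1.8,0],"spin":-0.2},{"jaw":6,"slide":[-1.9,3.5,0],"spin":0},{"jaw":6,"slide":[-1.9,3.5,0],"spin":0},{"jaw":6,"slide":[-1.9,3.5,0],"spin":0},{"jaw":6,"slide":[-1.9,3.5,0],"spin":0},{"jaw":6,"slide":[-1.9,3.5,0],"spin":0},{"jaw":6,"slide":[-1.9,3.5,0],"spin":0},{"jaw":6,"slide":[-1.9,3.5,0],"spin":0},{"jaw":6,"slide":[-1.2,2,0],"spin":0},{"jaw":6,"slide":[-0.5,0.5,2],"spin":0}]' && python3 -m creep '[{"jaw":6,"slide":[0,0,1.8],"spin":0},{"jaw":6,"slide":[0,0,0],"spin":0},{"jaw":6,"slide":[0,0,0],"spin":0},{"jaw":6,"slide":[0,0,0],"spin":0}]'
python3 - <<'E'
from h import *
print(phi()); go(601.5,-97.3,33.5,185.5)
e=state()['eef_pos']*1000; a=np.radians(5.5); u=np.array([np.cos(a),np.sin(a)])
for cam in("scene","top"):
    im,d=eyes.get_image(cam); o=eyes.outline_of(cam,"bottom_rail")
    if not o: print(cam,'none'); continue
    m=o[0]['pixels']
    for sg in(1,-1):
        best=[]
        for s in np.arange(-12,12.1,.5):
            b=boxmask(cam,*(e[:2]+s*u),5.5,130,65,e[2]-3.9); w=boxmask(cam,*(e[:2]+sg*70*u),5.5,80,100,e[2]-3.9)>.5
            best.append((round(np.abs(b-m)[w].sum(),1),s))
        print(cam,sg,round(o[0]['score'],2),sorted(best)[:3],best[24])
E
```

```text
time: 45.65
eef_pos: [0.605, -0.0942, 0.1048]
ee_rot: [0.002, -0.05, 0.999, -0.0]
ft_force: [0.1, -0.4, -1.5]
grip_width: 0.737
finger_force: 30.0
time: 45.98
eef_pos: [0.6016, -0.098, 0.0849]
ee_rot: [-0.0, -0.049, 0.999, 0.0]
ft_force: [0.5, -0.0, -0.4]
grip_width: 0.737
finger_force: 30.0
-174.39659638123186
spin 0.1 slide x 0.01 y 0.08 z 5.14 | t 46.0
scene 1 0.63 [(np.float64(77.7), np.float64(1.0)), (np.float64(77.8), np.float64(1.5)), (np.float64(79.3), np.float64(0.5))] (np.float64(82.8), np.float64(0.0))
scene -1 0.63 [(np.float64(493.3), np.float64(12.0)), (np.float64(500.6), np.float64(11.5)), (np.float64(507.0), np.float64(11.0))] (np.float64(650.1), np.float64(0.0))
top none
```

```bash
python3 -m creep '[{"jaw":6,"slide":[-0.15,0.1,1],"spin":0},{"jaw":6,"slide":[0,0,1],"spin":0},{"jaw":6,"slide":[0,0,0.7],"spin":0},{"jaw":6,"slide":[0,0,0.4],"spin":0},{"jaw":6,"slide":[0,0,0.2],"spin":0},{"jaw":6,"slide":[0,0,0],"spin":0}]' && python3 -c "
from h import *
go(603,-97.3,33.5,185.5)"
```

```text
time: 46.68
eef_pos: [0.6027, -0.0966, 0.0514]
ee_rot: [-0.001, -0.049, 0.999, 0.0]
ft_force: [0.2, 0.3, -2.8]
grip_width: 0.739
finger_force: 30.0
spin 0.2 slide x -0.03 y -0.07 z 1.79 | t 46.7
```

```bash
python3 -m creep '[{"jaw":6,"slide":[0,0,0.7],"spin":0},{"jaw":6,"slide":[0,0,0.7],"spin":0},{"jaw":6,"slide":[0,0,0.35],"spin":0},{"jaw":6,"slide":[0,0,0],"spin":0},{"jaw":6,"slide":[0,0,0],"spin":0}]' && python3 -m creep '[{"jaw":8,"slide":[0,0,0],"spin":0},{"jaw":8,"slide":[0,0,0],"spin":0},{"jaw":8,"slide":[0,0,0],"spin":0},{"jaw":8,"slide":[0,0,-2],"spin":0},{"jaw":8,"slide":[0,0,-4],"spin":0},{"jaw":8,"slide":[0,0,-4],"spin":0},{"jaw":8,"slide":[0,-4,0],"spin":0},{"jaw":8,"slide":[0,-4,0],"spin":0},{"jaw":8,"slide":[0,-4,0],"spin":0},{"jaw":8,"slide":[0,-4,0],"spin":0}]' && python3 -m creep '[{"jaw":8,"slide":[0,-4,0],"spin":0},{"jaw":8,"slide":[2,-3,0],"spin":0},{"jaw":8,"slide":[3,0,0],"spin":0},{"jaw":8,"slide":[3,0,0],"spin":0},{"jaw":8,"slide":[3,0,0],"spin":0}]'
python3 - <<'E'
from h import *
find('hinge_stile',28,(501,-9,95.4)); find('handle_stile',28,(683,8,95.4),take=False); find('top_rail',28,(583,108,5.4),take=False);find('bottom_rail',28,(603,-97,5.4),take=False)
im,d=eyes.get_image("top"); cv2.imwrite('pics/t10.png',cv2.resize(im[130:330,220:420],None,fx=3,fy=3,interpolation=cv2.INTER_CUBIC)); print(state()['eef_pos'],phi())
E
```

```text
time: 47.1
eef_pos: [0.6056, -0.0966, 0.0378]
ee_rot: [0.002, -0.05, 0.999, -0.0]
ft_force: [-7.1, 2.3, 29.1]
grip_width: 0.741
finger_force: 30.0
time: 47.93
eef_pos: [0.6193, -0.2572, 0.1344]
ee_rot: [0.0, -0.05, 0.999, -0.0]
ft_force: [0.6, -0.3, 0.3]
grip_width: 0.911
finger_force: 0.0
time: 48.35
eef_pos: [0.515, -0.3368, 0.1333]
ee_rot: [-0.0, -0.049, 0.999, 0.0]
ft_force: [-0.4, 0.3, -0.6]
grip_width: 0.911
finger_force: 0.0
hinge_stile top 0.67 [496.4  -9.4  95.3] 1-IoU 0.060
hinge_stile scene 0.66 [503.9 -10.4  95.7] 1-IoU 0.093
hinge_stile both [498.3 -10.1  95.3] 0.244
handle_stile scene 0.71 [687.8   7.7  95.7] 1-IoU 0.101
handle_stile both [687.8   7.7  95.7] 0.101
top_rail top 0.87 [582.2 110.4   5.9] 1-IoU 0.098
top_rail scene 0.6 [582.1 108.8   3. ] 1-IoU 0.178
top_rail both [582.1 110.1   5.5] 0.284
bottom_rail top 0.73 [603.8 -95.    4.3] 1-IoU 0.049
bottom_rail scene 0.88 [599.9 -93.2   7.3] 1-IoU 0.125
bottom_rail both [603.7 -94.1   5.1] 0.206
[ 0.5173552  -0.33605229  0.13440198] -174.27453222163513
```

View pics/t10.png

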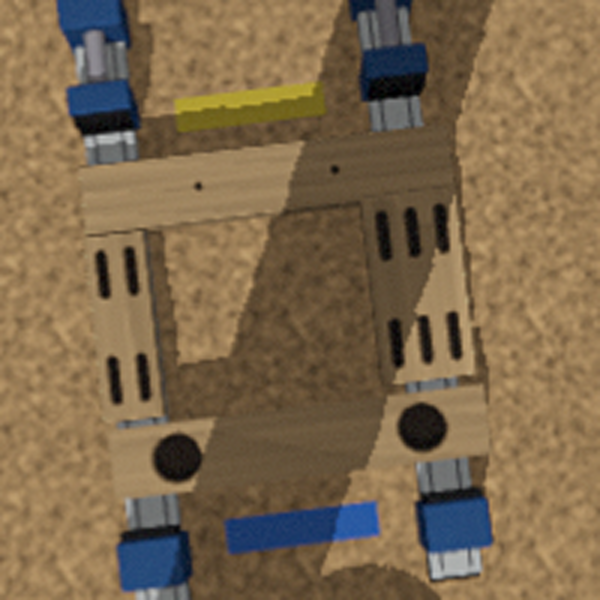

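The crop shows all four parts in place. The gaps are at the hinge stile, about (140,422) and (430,385), and the bottom rail looks slightly inset at its hinge end. It met some force on landing, so I'll check heights.

Run:
```python
from h import *
im,d=eyes.get_image("top"); p=eyes.camera_params('top'); C=-p['R'].T@p['t']
for n in("hinge_stile","handle_stile","top_rail","bottom_rail"):
    o=eyes.outline_of("top",n)
    if not o: print(n,'none'); continue
    m=cv2.erode(o[0]['pixels'].astype(np.uint8),np.ones((5,5)))>0
    v,u=np.nonzero(m&(d>0)); w0=unproj('top',np.c_[u,v],0)
    X=(C+(w0-C)*(d[v,u]/((w0@p['R'].T+p['t'])[:,2]))[:,None])*1000
    c=X[:,:2].mean(0); k=np.ones(len(X),bool)
    for _ in range(3):
        s=np.linalg.lstsq(np.c_[X[k,:2]-c,np.ones(k.sum())],X[k,2],rcond=None)[0]
        k=abs(X[:,2]-np.c_[X[:,:2]-c,np.ones(len(X))]@s)<5
    print(n,'slope x,y',s[:2].round(3),'z %.1f'%s[2],len(X))
# gray line profile edges across joints
cv2.imwrite('pics/t11.png',cv2.resize(im[180:275,325:395],None,fx=6,fy=6,interpolation=cv2.INTER_CUBIC))
```

```text
hinge_stile slope x,y [-0.004 -0.   ] z 49.5 2236
handle_stile slope x,y [-0.006 -0.001] z 49.2 2291
top_rail slope x,y [-0.002  0.011] z 49.5 883
bottom_rail slope x,y [0.173 0.017] z 60.4 1638
```

View pics/t11.png

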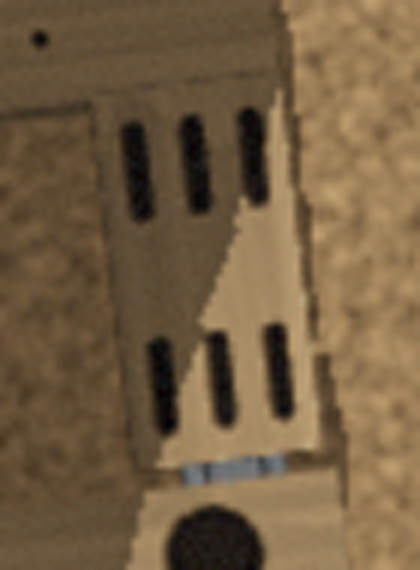

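The bottom rail's far end is propped on the plain stile: it slopes 0.17 and its far end is about 22 mm up. I'll grip it again and draw it a few millimetres toward the hinge stile so it drops in.

```bash
python3 -m creep '[{"jaw":8.6,"slide":[-2.8,2.8,0],"spin":0},{"jaw":8.6,"slide":[-2.8,2.8,0],"spin":0},{"jaw":8.6,"slide":[-2.8,2.8,0],"spin":0},{"jaw":8.6,"slide":[-2.2,3,0],"spin":0},{"jaw":8.6,"slide":[0,4,0],"spin":0},{"jaw":8.6,"slide":[0,4,0],"spin":0},{"jaw":8.6,"slide":[0,3,0],"spin":0},{"jaw":8.6,"slide":[0,0.5,0],"spin":0},{"jaw":8.6,"slide":[0,0,0],"spin":0},{"jaw":8.6,"slide":[0,0,0],"spin":0}]' 20 && python3 -m creep '[{"jaw":8.6,"slide":[0,0,0],"spin":0},{"jaw":8.6,"slide":[0,0,0],"spin":0}]' && python3 -c "
from h import *
print(phi());go(603,-96.6,44,185.2)"
```

```text
time: 49.98
eef_pos: [0.5998, -0.0982, 0.1348]
ee_rot: [0.0, -0.05, 0.999, -0.0]
ft_force: [-0.1, -1.3, -0.1]
grip_width: 0.977
finger_force: 0.0
time: 50.15
eef_pos: [0.5997, -0.0995, 0.1346]
ee_rot: [0.0, -0.049, 0.999, -0.0]
ft_force: [0.7, -0.7, -0.5]
grip_width: 0.978
finger_force: 0.0
-174.42317674238802
spin 0.4 slide x -0.36 y 0.25 z 9.06 | t 50.1
```

```bash
python3 -m creep '[{"jaw":8.6,"slide":[-0.3,0.25,3],"spin":0.3},{"jaw":8.6,"slide":[0,0,3],"spin":0},{"jaw":8.6,"slide":[0,0,2],"spin":0},{"jaw":8.6,"slide":[0,0,1],"spin":0},{"jaw":6,"slide":[0,0,0],"spin":0},{"jaw":6,"slide":[0,0,0],"spin":0},{"jaw":6,"slide":[0,0,0],"spin":0},{"jaw":6,"slide":[0,0,0],"spin":0},{"jaw":6,"slide":[0,0,0],"spin":0},{"jaw":6,"slide":[0,0,0],"spin":0}]' 20 && python3 -m creep '[{"jaw":6,"slide":[0.2,-0.1,-0.1],"spin":0},{"jaw":6,"slide":[0.2,0,0],"spin":0},{"jaw":6,"slide":[0.1,0,0],"spin":0},{"jaw":6,"slide":[0,0,0],"spin":0}]' && python3 -c "
from h import *
print(phi());go(603,-96.6,44,185.2)"
```

```text
time: 50.98
eef_pos: [0.6033, -0.0956, 0.0459]
ee_rot: [0.001, -0.047, 0.999, -0.0]
ft_force: [-0.3, -2.5, 5.0]
grip_width: 0.735
finger_force: 20.0
time: 51.32
eef_pos: [0.597, -0.0966, 0.0456]
ee_rot: [-0.0, -0.047, 0.999, 0.0]
ft_force: [-0.8, 0.0, 1.0]
grip_width: 0.736
finger_force: 20.0
-174.62983457261439
spin 0.2 slide x -0.60 y -0.06 z 0.16 | t 51.3
```

```bash
python3 -m creep '[{"jaw":7.5,"slide":[0,0,0],"spin":0},{"jaw":7.5,"slide":[0,0,0],"spin":0},{"jaw":7.5,"slide":[0,0,0],"spin":0},{"jaw":7.5,"slide":[0,0,-2],"spin":0},{"jaw":7.5,"slide":[0,0,-4],"spin":0},{"jaw":7.5,"slide":[0,-3,-3],"spin":0},{"jaw":7.5,"slide":[0,-4,0],"spin":0},{"jaw":7.5,"slide":[0,-4,0],"spin":0},{"jaw":7.5,"slide":[0,-4,0],"spin":0}]' && python3 -m creep '[{"jaw":7.5,"slide":[2,-3,0],"spin":0},{"jaw":7.5,"slide":[3,-3,0],"spin":0},{"jaw":7.5,"slide":[3,-2,0],"spin":0},{"jaw":7.5,"slide":[2,0,0],"spin":0},{"jaw":7.5,"slide":[0,0,0],"spin":0}]'
cat >> h.py <<'E'
G=dict(hinge_stile=(500,-9.5,95.4),handle_stile=(684,8,95.4),top_rail=(582,109,5.4),bottom_rail=(602,-97,5.4))
def survey():
    p=eyes.camera_params('top'); C=-p['R'].T@p['t']; im,d=eyes.get_image("top"); O={n:eyes.outline_of("top",n) for n in G}; R={}
    for n in G:
        if not O[n]: print(n,'none'); continue
        M=O[n][0]['pixels']; m=cv2.erode(M.astype(np.uint8),np.ones((5,5)))>0
        v,u=np.nonzero(m&(d>0)); w0=unproj('top',np.c_[u,v],0)
        X=(C+(w0-C)*(d[v,u]/((w0@p['R'].T+p['t'])[:,2]))[:,None])*1000; c=X[:,:2].mean(0); k=np.ones(len(X),bool)
        for _ in range(3):
            A=np.c_[X[:,:2]-c,np.ones(len(X))]; s=np.linalg.lstsq(A[k],X[k,2],rcond=None)[0]; k=abs(X[:,2]-A@s)<5
        r,e=fit({"top":M},n,28,G[n]); R[n]=r; print(n,'top',r.round(1),'%.3f'%e,'slope',s[:2].round(3),'z %.1f'%s[2])
    if 'hinge_stile' in R and 'handle_stile' in R:   # in hinge-stile frame: x to handle, y left
        a=np.radians(R['hinge_stile'][2]-90); u=np.array([np.cos(a),np.sin(a)]); v=np.array([-u[1],u[0]])
        for n in R: q=R[n][:2]-R['hinge_stile'][:2]; print('  rel',n,(q@u).round(1),(q@v).round(1),round(R[n][2]-R['hinge_stile'][2],1))
    return im
E
python3 -c "
from h import *
survey(); print(state()['eef_pos'],state()['time'])"
```

```text
time: 52.07
eef_pos: [0.6118, -0.2469, 0.1362]
ee_rot: [0.001, -0.047, 0.999, -0.0]
ft_force: [0.9, 0.5, -0.3]
grip_width: 0.856
finger_force: 0.0
time: 52.48
eef_pos: [0.5156, -0.335, 0.1344]
ee_rot: [-0.001, -0.045, 0.999, 0.001]
ft_force: [-0.2, -0.4, 0.6]
grip_width: 0.854
finger_force: 0.0
hinge_stile top [497.3  -9.3  95.2] 0.060 slope [-0.004  0.   ] z 49.6
handle_stile top [681.    8.6  95. ] 0.095 slope [-0.011  0.   ] z 49.2
top_rail top [580.6 110.3   5.4] 0.088 slope [-0.003  0.006] z 49.4
bottom_rail top [598.4 -94.1   5.1] 0.063 slope [-0.004  0.001] z 49.5
  rel hinge_stile 0.0 0.0 0.0
  rel handle_stile 184.6 1.1 -0.2
  rel top_rail 93.9 111.5 -89.9
  rel bottom_rail 93.0 -93.7 -90.2
[ 0.52103391 -0.33341896  0.13519837] 52.7333
```

```bash
cat >> h.py <<'E'
def flush(cam="top",a=5.3,z=.050):
    "outer edge of every part, local y (mm) as seen, in clamp-aligned frame"
    eyes.get_image(cam); a=np.radians(a); u=np.array([np.cos(a),np.sin(a)]); v=np.array([-u[1],u[0]])
    for n in G:
        o=eyes.outline_of(cam,n)
        if not o: continue
        c,_=cv2.findContours(cv2.resize(o[0]['pixels'].astype(np.uint8),None,fx=4,fy=4,interpolation=cv2.INTER_LINEAR),cv2.RETR_EXTERNAL,cv2.CHAIN_APPROX_NONE)
        c=(max(c,key=cv2.contourArea)[:,0]+.5)/4-.5
        w=unproj(cam,c,z)[:,:2]*1000-[592,-0.5]; x,y=w@u,w@v
        st=(-110,-100,-90,-80,-70) if n=='hinge_stile' else (70,80,90,100,110) if n=='handle_stile' else (-50,-25,0,25,50)
        f=lambda g:[round(float(g(y[abs(x-s)<4])),1) if (abs(x-s)<4).any() else None for s in st]
        if n!='bottom_rail': print(cam,n,'left',f(np.max))
        if n!='top_rail': print(cam,n,'right',f(np.min))
        if 'rail' in n: k=abs(y-np.median(y))<12; print('   ends',np.percentile(x[k],[0,100]).round(1))
        else:
            for yy in(109,-97.5):
                k=abs(y-yy)<15; print('   at y',yy,'x',x[k].min().round(1),x[k].max().round(1))
E
python3 -c "
from h import *
flush('top'); flush('scene')"
```

```text
top hinge_stile left [129.6, 130.7, 130.2, 130.5, 127.2]
top hinge_stile right [-130.8, -128.9, -128.2, -129.5, -129.9]
   at y 109 x -120.5 -69.3
   at y -97.5 x -120.1 -70.8
top handle_stile left [130.1, 131.1, 130.4, 131.1, 130.3]
top handle_stile right [-130.3, -129.9, -129.3, -130.4, -129.5]
   at y 109 x 63.2 114.5
   at y -97.5 x 64.2 114.5
top top_rail left [132.0, 132.4, 130.6, 131.2, 132.2]
   ends [-65.5  63.2]
top bottom_rail right [-124.7, -126.5, -125.6, -126.4, -126.0]
   ends [-68.1  63.7]
scene hinge_stile left [126.6, 127.5, 125.6, 125.3, 126.9]
scene hinge_stile right [-133.9, -138.4, -138.2, -137.6, -137.1]
   at y 109 x -113.6 -59.0
   at y -97.5 x -112.8 -57.1
scene handle_stile left [85.5, 125.2, 125.0, 124.6, 124.3]
scene handle_stile right [-128.2, -134.3, -135.4, -134.9, -134.4]
   at y 109 x 74.1 125.3
   at y -97.5 x 71.3 125.4
scene top_rail left [129.9, 130.9, 130.0, 130.7, 131.8]
   ends [-60.9  75.5]
scene bottom_rail right [-132.5, -133.2, -133.5, -135.3, -134.3]
   ends [-60.2  73.6]
```

```bash
python3 -m creep '[{"jaw":8.4,"slide":[-2.6,2.8,0],"spin":0.2},{"jaw":8.4,"slide":[-2.6,2.8,0],"spin":0},{"jaw":8.4,"slide":[-2.6,2.8,0],"spin":0},{"jaw":8.4,"slide":[-2.2,3,0],"spin":0},{"jaw":8.4,"slide":[0,4,0],"spin":0},{"jaw":8.4,"slide":[0,4,0],"spin":0},{"jaw":8.4,"slide":[0,3,0],"spin":0},{"jaw":8.4,"slide":[0,0.5,0],"spin":0},{"jaw":8.4,"slide":[0,0,0],"spin":0},{"jaw":8.4,"slide":[0,0,0],"spin":0}]' 20 && python3 -m creep '[{"jaw":8.4,"slide":[0,0,0],"spin":0},{"jaw":8.4,"slide":[0,0,0],"spin":0}]' && python3 -c "
from h import *
print(phi());go(597,-96.6,34,185.2)"
```

```text
time: 54.07
eef_pos: [0.5989, -0.097, 0.1352]
ee_rot: [0.0, -0.046, 0.999, -0.0]
ft_force: [0.9, 0.0, -0.1]
grip_width: 0.956
finger_force: 0.0
time: 54.23
eef_pos: [0.5988, -0.0982, 0.1351]
ee_rot: [0.0, -0.044, 0.999, -0.0]
ft_force: [0.6, -1.0, 0.1]
grip_width: 0.955
finger_force: 0.0
-174.92506158783073
spin -0.1 slide x 0.16 y 0.18 z 10.11 | t 54.2
```

```bash
python3 -m creep '[{"jaw":8.4,"slide":[0.1,0.15,3],"spin":-0.1},{"jaw":8.4,"slide":[0,0,3.5],"spin":0},{"jaw":8.4,"slide":[0,0,2.5],"spin":0},{"jaw":8.4,"slide":[0,0,1],"spin":0},{"jaw":6,"slide":[0,0,0],"spin":0},{"jaw":6,"slide":[0,0,0],"spin":0},{"jaw":6,"slide":[0,0,0],"spin":0},{"jaw":6,"slide":[0,0,0],"spin":0},{"jaw":6,"slide":[0,0,0],"spin":0}]' 20 && python3 -m creep '[{"jaw":6,"slide":[0,-0.15,0],"spin":0},{"jaw":6,"slide":[0,-0.15,0],"spin":0},{"jaw":6,"slide":[0,0,0],"spin":0},{"jaw":6,"slide":[0,0,0],"spin":0}]' && python3 -m creep '[{"jaw":7.8,"slide":[0,0,0],"spin":0},{"jaw":7.8,"slide":[0,0,0],"spin":0},{"jaw":7.8,"slide":[0,0,-2],"spin":0},{"jaw":7.8,"slide":[0,0,-3],"spin":0},{"jaw":7,"slide":[0,3.5,-2],"spin":0},{"jaw":6,"slide":[0,4,0],"spin":0},{"jaw":6,"slide":[0,4,0],"spin":0},{"jaw":6,"slide":[0,4,0],"spin":0},{"jaw":6,"slide":[0,3.5,0],"spin":0},{"jaw":6,"slide":[0,1.6,0],"spin":0}]' && python3 -m creep '[{"jaw":6,"slide":[0,0,0],"spin":0},{"jaw":6,"slide":[0,0,0],"spin":0},{"jaw":6,"slide":[0,0,0],"spin":0}]' && python3 -c "
from h import *
print(phi());go(584,108.4,34,185.4)"
```

```text
time: 54.98
eef_pos: [0.5986, -0.0957, 0.0367]
ee_rot: [0.001, -0.046, 0.999, -0.0]
ft_force: [-0.1, -1.8, 2.4]
grip_width: 0.742
finger_force: 20.0
time: 55.32
eef_pos: [0.5987, -0.0977, 0.0366]
ee_rot: [0.001, -0.046, 0.999, 0.0]
ft_force: [-1.1, 4.5, 6.9]
grip_width: 0.741
finger_force: 20.0
time: 56.15
eef_pos: [0.5781, 0.1103, 0.1053]
ee_rot: [0.0, -0.047, 0.999, 0.0]
ft_force: [-0.2, 0.1, -0.1]
grip_width: 0.685
finger_force: 0.0
time: 56.4
eef_pos: [0.5788, 0.1061, 0.105]
ee_rot: [-0.0, -0.046, 0.999, -0.0]
ft_force: [0.1, 0.4, 0.2]
grip_width: 0.686
finger_force: 0.0
-174.730530926676
spin -0.1 slide x -0.54 y 0.18 z 7.10 | t 56.4
```

```bash
python3 -m creep '[{"jaw":6,"slide":[-0.4,0.03,3],"spin":-0.1},{"jaw":6,"slide":[0,0,2.5],"spin":0},{"jaw":6,"slide":[0,0,1.2],"spin":0},{"jaw":6,"slide":[0,0,0.3],"spin":0},{"jaw":3.5,"slide":[0,0,0],"spin":0},{"jaw":3.5,"slide":[0,0,0],"spin":0},{"jaw":3.5,"slide":[0,0,0],"spin":0},{"jaw":3.5,"slide":[0,0,0],"spin":0},{"jaw":3.5,"slide":[0,0,0],"spin":0},{"jaw":3.5,"slide":[0,0,0],"spin":0}]' 20 && python3 -m creep '[{"jaw":5.8,"slide":[0,0,0],"spin":0},{"jaw":5.8,"slide":[0,0,0],"spin":0},{"jaw":5.8,"slide":[0,0,0],"spin":0},{"jaw":5.8,"slide":[0,0,-2],"spin":0},{"jaw":5.8,"slide":[0,0,-4],"spin":0},{"jaw":5.8,"slide":[0,4,0],"spin":0},{"jaw":5.8,"slide":[0,4,0],"spin":0},{"jaw":5.8,"slide":[0,4,0],"spin":0},{"jaw":5.8,"slide":[0,4,0],"spin":0},{"jaw":5.8,"slide":[0,0,0],"spin":0}]' && python3 -c "
from h import *
survey(); flush('top'); print(state()['eef_pos'],state()['time'])"
```

```text
time: 57.23
eef_pos: [0.5837, 0.1075, 0.0363]
ee_rot: [0.001, -0.047, 0.999, 0.0]
ft_force: [-0.1, -1.3, 7.0]
grip_width: 0.478
finger_force: 20.0
time: 58.07
eef_pos: [0.5672, 0.2731, 0.0953]
ee_rot: [0.001, -0.049, 0.999, 0.001]
ft_force: [0.1, -0.9, -0.2]
grip_width: 0.656
finger_force: 0.0
hinge_stile top [619.2 -91.6 191.4] 0.553 slope [-0.003  0.   ] z 49.4
handle_stile top [680.7   8.1  95. ] 0.090 slope [-0.006 -0.001] z 49.1
top_rail top [580.5 109.7   4.7] 0.074 slope [-0.001  0.016] z 49.5
bottom_rail top [598.4 -95.2   5.5] 0.071 slope [-0.003  0.   ] z 49.4
  rel hinge_stile 0.0 0.0 0.0
  rel handle_stile 85.6 -80.0 -96.4
  rel top_rail 205.0 -1.9 -186.7
  rel bottom_rail 0.5 21.1 -185.9
top hinge_stile left [129.6, 130.7, 129.5, 130.2, 127.2]
top hinge_stile right [-131.4, -131.0, -130.3, -130.8, -129.9]
   at y 109 x -120.6 -70.8
   at y -97.5 x -120.1 -69.5
top handle_stile left [130.3, 131.1, 130.4, 130.6, 130.3]
top handle_stile right [-130.9, -132.2, -131.4, -132.0, -129.5]
   at y 109 x 62.2 114.4
   at y -97.5 x 60.5 115.4
top top_rail left [132.7, 132.6, 131.9, 132.6, 132.6]
   ends [-67.3  64.9]
top bottom_rail right [-127.3, -127.7, -127.7, -126.9, -126.0]
   ends [-67.8  64. ]
[0.56795185 0.26576245 0.09500768] 58.5667
```

```bash
python3 -m creep '[{"jaw":6,"slide":[0,-4,0],"spin":0},{"jaw":6,"slide":[0,-4,0],"spin":0},{"jaw":6,"slide":[0,-4,0],"spin":0},{"jaw":6,"slide":[0,-2.5,0],"spin":0},{"jaw":6,"slide":[0,-1.5,2],"spin":0},{"jaw":6,"slide":[0,0,2],"spin":0},{"jaw":6,"slide":[0,0,1],"spin":0},{"jaw":6,"slide":[0,0,0.9],"spin":0},{"jaw":6,"slide":[0,0,0],"spin":0},{"jaw":6,"slide":[0,0,0],"spin":0}]' 20 && python3 -m creep '[{"jaw":3.5,"slide":[0,0,0],"spin":0},{"jaw":3.5,"slide":[0,0,0],"spin":0},{"jaw":3.5,"slide":[0,0,0],"spin":0},{"jaw":3.5,"slide":[0,0,0],"spin":0},{"jaw":3.5,"slide":[0,0,0],"spin":0}]' && python3 -c "
from h import *
print(phi());go(583,105.3,36,185.4)"
```

```text
time: 59.4
eef_pos: [0.5826, 0.108, 0.0358]
ee_rot: [-0.0, -0.047, 0.999, -0.0]
ft_force: [0.1, -0.7, 1.0]
grip_width: 0.683
finger_force: 0.0
time: 59.82
eef_pos: [0.5832, 0.1079, 0.0368]
ee_rot: [0.001, -0.047, 0.999, 0.0]
ft_force: [-0.7, 1.6, 5.4]
grip_width: 0.477
finger_force: 20.0
-174.61323650117785
spin -0.0 slide x 0.04 y -0.26 z 0.08 | t 59.8
```

```bash
python3 -m creep '[{"jaw":3.5,"slide":[0,-0.15,0],"spin":0},{"jaw":3.5,"slide":[0,-0.15,0],"spin":0},{"jaw":3.5,"slide":[0,0,0],"spin":0},{"jaw":3.5,"slide":[0,0,0],"spin":0}]' && python3 -m creep '[{"jaw":6,"slide":[0,0,0],"spin":0},{"jaw":6,"slide":[0,0,0],"spin":0},{"jaw":6,"slide":[0,0,0],"spin":0},{"jaw":6,"slide":[0,0,-2],"spin":0},{"jaw":7,"slide":[0,0,-3.5],"spin":0},{"jaw":8.4,"slide":[0,-4,0],"spin":0},{"jaw":8.4,"slide":[0,-4,0],"spin":0},{"jaw":8.4,"slide":[0,-4,0],"spin":0},{"jaw":8.4,"slide":[0,-4,0],"spin":0},{"jaw":8.4,"slide":[0,-3,0],"spin":0}]' && python3 -m creep '[{"jaw":8.4,"slide":[0.3,-1.5,0],"spin":0},{"jaw":8.4,"slide":[0,0,0],"spin":0},{"jaw":8.4,"slide":[0,0,1.5],"spin":0},{"jaw":8.4,"slide":[0,0,2],"spin":0},{"jaw":8.4,"slide":[0,0,1.2],"spin":0},{"jaw":8.4,"slide":[0,0,0.8],"spin":0},{"jaw":6,"slide":[0,0,0],"spin":0},{"jaw":6,"slide":[0,0,0],"spin":0},{"jaw":6,"slide":[0,0,0],"spin":0},{"jaw":6,"slide":[0,0,0],"spin":0}]' && python3 -c "
from h import *
print(phi());go(599,-100.5,36,185.4)"
```

```text
time: 60.15
eef_pos: [0.5837, 0.105, 0.0368]
ee_rot: [0.001, -0.047, 0.999, 0.0]
ft_force: [-0.7, 3.2, 6.2]
grip_width: 0.476
finger_force: 20.0
time: 60.98
eef_pos: [0.6006, -0.0876, 0.091]
ee_rot: [-0.0, -0.046, 0.999, -0.0]
ft_force: [0.5, 0.4, 0.1]
grip_width: 0.959
finger_force: 0.0
time: 61.82
eef_pos: [0.5998, -0.0997, 0.0368]
ee_rot: [0.001, -0.047, 0.999, -0.0]
ft_force: [-0.6, -0.8, -0.5]
grip_width: 0.738
finger_force: 20.0
-174.60947806086756
spin -0.0 slide x 0.09 y -0.07 z 0.08 | t 61.8
```

```bash
python3 -m creep '[{"jaw":6,"slide":[0,-0.1,0],"spin":0},{"jaw":6,"slide":[0,0,0],"spin":0},{"jaw":6,"slide":[0,0,0],"spin":0},{"jaw":7.8,"slide":[0,0,0],"spin":0},{"jaw":7.8,"slide":[0,0,0],"spin":0},{"jaw":7.8,"slide":[0,0,-2],"spin":0},{"jaw":7.8,"slide":[0,0,-4],"spin":0},{"jaw":7.8,"slide":[0,0,-3],"spin":0}]' && python3 -m creep '[{"jaw":7,"slide":[0,-4,0],"spin":0},{"jaw":7,"slide":[0,-4,0],"spin":0},{"jaw":7,"slide":[1,-4,0],"spin":7},{"jaw":7,"slide":[0,0,0],"spin":7},{"jaw":7,"slide":[0,0,0],"spin":7},{"jaw":7,"slide":[0,0,0],"spin":7},{"jaw":7,"slide":[0,0,0],"spin":7}]' && python3 -c "
from h import *
survey(); flush('top'); flush('scene'); print(phi());go(683,-2,36,95.2)"
```

```text
time: 62.48
eef_pos: [0.599, -0.101, 0.127]
ee_rot: [-0.001, -0.047, 0.999, 0.0]
ft_force: [0.4, 0.2, 0.3]
grip_width: 0.89
finger_force: 0.0
time: 63.07
eef_pos: [0.6002, -0.2219, 0.1258]
ee_rot: [-0.0, 0.259, 0.966, -0.0]
ft_force: [-0.2, 0.8, 0.0]
grip_width: 0.798
finger_force: 0.0
hinge_stile top [496.5  -9.9  95.3] 0.053 slope [0.002 0.001] z 49.6
handle_stile top [681.6   8.5  94.8] 0.105 slope [0.001 0.001] z 49.2
top_rail top [582.2 108.6   7.1] 0.171 slope [-0.    -0.004] z 49.6
bottom_rail top [599.2 -98.9   5. ] 0.045 slope [-0.003 -0.005] z 49.4
  rel hinge_stile 0.0 0.0 0.0
  rel handle_stile 186.0 1.3 -0.6
  rel top_rail 96.3 110.1 -88.2
  rel bottom_rail 94.0 -98.1 -90.3
top hinge_stile left [131.0, 131.4, 131.6, 130.5, 127.2]
top hinge_stile right [-131.4, -131.0, -130.3, -130.1, -125.8]
   at y 109 x -123.6 -70.6
   at y -97.5 x -120.3 -68.8
top handle_stile left [129.9, 131.1, 130.4, 131.3, 130.3]
top handle_stile right [-128.8, -130.2, -129.3, -130.4, -129.5]
   at y 109 x 63.5 114.5
   at y -97.5 x 62.1 114.3
top top_rail left [129.0, 129.9, 129.6, 129.1, 129.2]
   ends [-68.6  64.3]
top bottom_rail right [-131.4, -130.6, -129.8, -131.1, -130.9]
   ends [-68.1  63.7]
scene hinge_stile left [128.2, 129.7, 129.5, 129.1, 128.8]
scene hinge_stile right [-70.8, -68.8, -71.8, -79.6, -84.9]
   at y 109 x -113.6 -57.5
   at y -97.5 x -71.9 -59.6
scene handle_stile left [123.6, 127.1, 126.8, 126.4, 124.3]
scene handle_stile right [-128.2, -134.1, -133.8, -134.8, -135.9]
   at y 109 x 72.1 126.6
   at y -97.5 x 71.8 126.1
scene top_rail left [126.1, 127.1, 128.2, 127.3, 126.4]
   ends [-59.1  73.5]
scene bottom_rail right [-99.3, -123.5, -137.7, -135.5, -135.8]
   ends [-58.9  73.2]
150.3891434606785
spin 55.2 slide x 21.09 y 10.19 z 9.00 | t 63.8
```

```bash
python3 -m creep '[{"jaw":7,"slide":[0,0,0],"spin":7},{"jaw":7,"slide":[0,0,0],"spin":7},{"jaw":7,"slide":[0,0,0],"spin":7},{"jaw":7,"slide":[0,0,0],"spin":7},{"jaw":7,"slide":[0,0,0],"spin":7},{"jaw":7,"slide":[0,0,0],"spin":7},{"jaw":7,"slide":[0,0,0],"spin":7},{"jaw":7,"slide":[0,0,0],"spin":6.2},{"jaw":7,"slide":[3.5,1.6,0],"spin":0},{"jaw":7,"slide":[3.5,1.6,0],"spin":0}]' && python3 -m creep '[{"jaw":7,"slide":[3.5,1.6,0],"spin":0},{"jaw":7,"slide":[3.5,1.6,0],"spin":0},{"jaw":7,"slide":[3.5,1.6,0],"spin":0},{"jaw":7,"slide":[3,1.4,0],"spin":0},{"jaw":7,"slide":[1.5,0.7,0],"spin":0},{"jaw":7,"slide":[0,0,2],"spin":0},{"jaw":7,"slide":[0,0,2],"spin":0},{"jaw":7,"slide":[0,0,0],"spin":0},{"jaw":7,"slide":[0,0,0],"spin":0},{"jaw":7,"slide":[0,0,0],"spin":0}]' && python3 -c "
from h import *
print(phi());go(683.5,8,36,95.2)"
```

```text
time: 64.65
eef_pos: [0.6261, -0.1496, 0.1261]
ee_rot: [0.0, 0.676, 0.737, 0.0]
ft_force: [0.1, 0.5, -0.4]
grip_width: 0.801
finger_force: 0.0
time: 65.48
eef_pos: [0.6817, 0.0063, 0.0867]
ee_rot: [0.0, 0.675, 0.738, 0.0]
ft_force: [0.5, 0.2, 0.6]
grip_width: 0.799
finger_force: 0.0
95.13370579773108
spin -0.1 slide x 0.15 y 0.20 z 5.07 | t 65.5
```

```bash
python3 -m creep '[{"jaw":7,"slide":[0.1,0.2,2],"spin":-0.1},{"jaw":7,"slide":[0,0,1.8],"spin":0},{"jaw":7,"slide":[0,0,1.2],"spin":0},{"jaw":7,"slide":[0,0,0],"spin":0},{"jaw":4,"slide":[0,0,0],"spin":0},{"jaw":4,"slide":[0,0,0],"spin":0},{"jaw":4,"slide":[0,0,0],"spin":0},{"jaw":4,"slide":[0,0,0],"spin":0},{"jaw":4,"slide":[0,0,0],"spin":0},{"jaw":4,"slide":[0,0,0],"spin":0}]' 30 && python3 -m creep '[{"jaw":4,"slide":[0,-0.15,0],"spin":0},{"jaw":4,"slide":[0,-0.15,0],"spin":0},{"jaw":4,"slide":[0,-0.15,0],"spin":0},{"jaw":4,"slide":[0,-0.15,0],"spin":0},{"jaw":4,"slide":[0,0,0],"spin":0}]' && python3 -m creep '[{"jaw":4,"slide":[0,-0.1,0],"spin":0},{"jaw":4,"slide":[0,-0.1,0],"spin":0},{"jaw":4,"slide":[0,-0.1,0],"spin":0},{"jaw":4,"slide":[0,0,0],"spin":0},{"jaw":4,"slide":[0,0,0],"spin":0}]' && python3 -c "
from h import *
print(phi());go(683.5,8,36,95.2); find('hinge_stile',28,(501,-9,95.4),cams=('scene',))"
```

```text
time: 66.32
eef_pos: [0.6842, 0.0081, 0.0373]
ee_rot: [0.001, 0.674, 0.739, 0.001]
ft_force: [0.1, -0.4, 6.3]
grip_width: 0.543
finger_force: 30.0
time: 66.73
eef_pos: [0.6793, 0.0076, 0.0373]
ee_rot: [0.002, 0.674, 0.739, 0.002]
ft_force: [4.9, 0.8, 4.6]
grip_width: 0.541
finger_force: 30.0
time: 67.15
eef_pos: [0.6767, 0.0074, 0.0373]
ee_rot: [0.002, 0.674, 0.739, 0.002]
ft_force: [5.7, -0.1, 3.3]
grip_width: 0.541
finger_force: 30.0
95.29014629138639
spin 0.1 slide x -0.00 y 0.69 z 0.13 | t 67.2
hinge_stile scene 0.63 [502.4 -11.5  95.3] 1-IoU 0.349
hinge_stile both [502.4 -11.5  95.3] 0.349
```

```bash
python3 -m creep '[{"jaw":4,"slide":[0,-0.1,0],"spin":0},{"jaw":4,"slide":[0,-0.1,0],"spin":0},{"jaw":4,"slide":[0,0,0],"spin":0},{"jaw":4,"slide":[0,0,0],"spin":0}]' && python3 -m creep '[{"jaw":6.5,"slide":[0,0,0],"spin":0},{"jaw":6.5,"slide":[0,0,0],"spin":0},{"jaw":6.5,"slide":[0,0,-2],"spin":0},{"jaw":6.5,"slide":[0,0,-4],"spin":0},{"jaw":6.5,"slide":[0,0,-3],"spin":0},{"jaw":6.5,"slide":[-4,0,0],"spin":0},{"jaw":6.5,"slide":[-4,0,0],"spin":0},{"jaw":6.5,"slide":[-4,0,0],"spin":0},{"jaw":6.5,"slide":[-4,0,0],"spin":0},{"jaw":6.5,"slide":[-4,0,0],"spin":0}]' && python3 -m creep '[{"jaw":6.5,"slide":[-4,-1,0],"spin":0},{"jaw":6.5,"slide":[-3,-3,0],"spin":0},{"jaw":6.5,"slide":[0,-4,0],"spin":0},{"jaw":6.5,"slide":[0,-4,0],"spin":0},{"jaw":6.5,"slide":[0,-2,0],"spin":0},{"jaw":6.5,"slide":[0,0,0],"spin":0}]' && python3 -c "
from h import *
survey(); flush('top'); flush('scene'); print(phi(),state()['eef_pos'],state()['time'])"
```

```text
time: 67.58
eef_pos: [0.6748, 0.0072, 0.0374]
ee_rot: [0.002, 0.674, 0.739, 0.002]
ft_force: [5.7, 1.0, 3.3]
grip_width: 0.54
finger_force: 30.0
time: 68.42
eef_pos: [0.6893, -0.1934, 0.1252]
ee_rot: [-0.001, 0.674, 0.739, -0.001]
ft_force: [0.8, -0.8, 1.2]
grip_width: 0.74
finger_force: 0.0
time: 68.92
eef_pos: [0.5521, -0.2736, 0.1246]
ee_rot: [-0.003, 0.675, 0.738, -0.001]
ft_force: [-0.5, 0.4, 0.2]
grip_width: 0.741
finger_force: 0.0
hinge_stile top [494.   -9.2  95.4] 0.071 slope [-0.006  0.   ] z 49.6
handle_stile top [671.5   6.9  95.9] 0.084 slope [-0.005 -0.   ] z 49.2
top_rail top [582.  109.    5.4] 1.000 slope [-0.004  0.   ] z 49.5
bottom_rail top [592.2 -98.8   5.4] 0.069 slope [-0.004  0.001] z 49.5
  rel hinge_stile 0.0 0.0 0.0
  rel handle_stile 178.2 -0.6 0.5
  rel top_rail 98.7 109.5 -90.0
  rel bottom_rail 89.4 -98.4 -90.0
top hinge_stile left [131.9, 130.7, 127.5, 128.4, 85.2]
top hinge_stile right [-130.8, -131.0, -130.3, -131.1, -119.4]
   at y 109 x -123.3 -74.4
   at y -97.5 x -123.4 -72.3
top handle_stile left [130.3, 129.4, 128.3, 129.2, None]
top handle_stile right [-130.6, -130.2, -131.4, -130.4, None]
   at y 109 x 54.9 104.3
   at y -97.5 x 54.5 105.4
top top_rail left [129.0, 130.1, 129.6, 129.1, 128.4]
   ends [-75.   56.5]
top bottom_rail right [-131.1, -130.6, -131.1, -131.1, -130.9]
   ends [-75.2  56.2]
scene hinge_stile left [128.2, 127.9, 125.6, 125.3, 126.9]
scene hinge_stile right [-134.1, -136.8, -136.5, -136.0, -138.1]
   at y 109 x -116.8 -66.6
   at y -97.5 x -116.6 -66.3
scene handle_stile left [129.1, 127.1, 126.8, 126.4, 124.3]
scene handle_stile right [-134.1, -134.3, -135.4, -134.9, -134.4]
   at y 109 x 60.7 116.6
   at y -97.5 x 61.8 117.2
scene top_rail left [128.1, 127.1, 129.8, 129.0, 128.2]
   ends [-68.2  64.5]
scene bottom_rail right [-136.2, -136.4, -136.5, -137.2, -137.5]
   ends [-67.3  61.4]
95.2810602114701 [ 0.55824533 -0.27398551  0.1259632 ] 69.6667
```

```bash
python3 -c "
from h import *
eyes.get_image('scene')
for n in('glue_bottle','pencil_pot'):
    o=eyes.tip_of('scene',n); print(n,[np.round(world('scene',q['at'])*1000) for q in o[:1]])
print(order.hand_in())"
```

```text
glue_bottle [array([679., 409.,  -2.])]
pencil_pot [array([ 675., -417.,    3.])]
the job is handed in; nothing more can be done
None
```

The door is laid out dry on the bars and handed in: joints closed (stile centres measure 178.2 mm apart against 178 nominal), rail edges flush to about 1 mm, bottle and pot unmoved. On the way the hinge stile caught and pulled out a drawer of the blue toolbox, which I pushed shut again, and the bottom rail first landed on the plain stile and had to be reseated.

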